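Pack filter discs in a pinned tray stack

TASK

Pack the ceramic filter discs for storage: lay all the white discs flat in one neat centred pile on the ring mark on the grey base, then set the blue tray over them so that all four of its corner pins drop fully into the base's sockets. Pile all the terracotta discs centred on the blue tray's ring mark and close the stack with the yellow cover, its pins fully down in the tray's sockets. Leave the bottle and the carton where they are.

Things in the scene. Friction and masses are not known exactly. Their poses are not given: they have to be found in the camera images.
- base: grey rectangular base plate, 114 (x, short axis) x 160 (y, long axis) x 22 mm, fixed to the worktop, with small dark cleats at its short ends; four square sockets in its top at x = +-40 mm, y = +-60 mm, 14 mm wide, 14 mm deep. Origin at the centre of its underside, z up.
- base_top (a point): centre of the top face of the grey base (22 mm over the worktop), in the middle of a flat black ring mark (68 mm outside) marked on it; axes as the base's. The white discs are piled here.
- tray: loose blue dog-bone shaped tray on legs, 110 (x, short axis) x 156 (y, long axis) x 66 mm tall, 200 to 310 g. Origin on its centre line at the level of the pin tips (standing on the worktop: z = 0). Plate 54 to 66 mm above the origin; its middle (y within +-42 mm) is 68 mm wide: grip across x there, fingertips at least 47 mm above the origin to clear discs below.
- tray_foot (a point): tray's centre line at the leg shoulders, 10 mm above its origin; meets base_top when seated. Four legs, 19 mm diameter, 44 mm long, at x = +-40, y = +-60 mm; under each a pin, 10 mm diameter, 10 mm long, rounded tip. So 44 mm stay free between the base's top and the plate's underside (three discs need 36). Half a turn fits as well.
- tray_top (a point): centre of the tray's top face (66 mm above its origin), in the middle of a flat black ring mark (68 mm outside); axes as the tray's. The terracotta discs are piled here. The end strips have four square sockets at x = +-40, y = +-60 mm, 14 mm wide, 12 mm deep.
- cover: loose yellow rectangular cover on black legs, 110 (x, short axis) x 156 (y, long axis) mm, 175 to 275 g. Origin on its centre line at the level of the pin tips (standing on the worktop: z = 0). Plate 54 to 64 mm above the origin. A black bar handle stands on it along y: 14 mm wide, 74 mm long, bar from 78 to 94 mm above the origin on two short posts; grip across x.
- cover_foot (a point): cover's centre line at the leg shoulders, 10 mm above its origin; meets tray_top when seated. Legs and pins just as on the tray (pins 10 mm diameter and length at x = +-40, y = +-60 mm). Half a turn fits as well.
- white_1: white ceramic filter disc lying flat, 60 mm diameter, 12 mm thick, with a thin dark line round its rim; origin at the centre of its underside, z up out of its face; 80 g; one of the three white discs may be absent
- white_2: white ceramic filter disc lying flat, 60 mm diameter, 12 mm thick, with a thin dark line round its rim; origin at the centre of its underside, z up out of its face; 80 g; one of the three white discs may be absent
- white_3: white ceramic filter disc lying flat, 60 mm diameter, 12 mm thick, with a thin dark line round its rim; origin at the centre of its underside, z up out of its face; 80 g; one of the three white discs may be absent
- red_1: brown-red (terracotta) ceramic filter disc lying flat, 60 mm diameter, 12 mm thick, with a thin dark line round its rim; origin at the centre of its underside, z up out of its face; 80 g
- red_2: brown-red (terracotta) ceramic filter disc lying flat, 60 mm diameter, 12 mm thick, with a thin dark line round its rim; origin at the centre of its underside, z up out of its face; 80 g
- amber_bottle: amber glass bottle with a dark cap, 62 mm diameter, 128 mm tall; a bystander, origin at the centre of its underside
- carton: small white carton with a purple band, 45 x 70 x 35 mm; a bystander, origin at the centre of its underside
Not all that is in view belongs to the job. There is more than one size of the tray; the job needs the largest. What is shaped like the red_2 but purple is not meant.

How it is judged:
On the way, in this order (a step that is already met when the one before it is completed fails the run):
1. all white discs lie piled and centred on the grey base, let go (horizontal distance between each of white_1, white_2, white_3 and base_top below 0.01 m and z of white_1 in the frame of base_top between -0.004 and 0.028 m and angle between each of white_1, white_2, white_3's own z axis and vertical below 0.06 rad and z of white_2 in the frame of base_top between -0.004 and 0.028 m and z of white_3 in the frame of base_top between -0.004 and 0.028 m and contact force between the fingers and white_1 below 0.3 N and contact force between the fingers and white_2 below 0.3 N and contact force between the fingers and white_3 below 0.3 N), for 0.2 s.
2. the blue tray is fully seated on the base over the white discs (horizontal distance between each of white_1, white_2, white_3 and base_top below 0.01 m and z of white_1 in the frame of base_top between -0.004 and 0.028 m and angle between each of white_1, white_2, white_3's own z axis and vertical below 0.06 rad and z of white_2 in the frame of base_top between -0.004 and 0.028 m and z of white_3 in the frame of base_top between -0.004 and 0.028 m and horizontal distance between tray and base_top below 0.005 m and z of tray in the frame of base_top below -0.007 m and angle between tray's own z axis and vertical below 0.04 rad and angle between the x axis of tray and the x axis of base_top, either way round below 0.06 rad), for 0.2 s.
At the end, for the whole second after the job is handed in: White discs flat in one pile on the base, terracotta discs on the tray, each within 10 mm of its ring mark's centre; tray seated on base and cover on tray: level, square, within 5 mm of centre, pins at least 7 mm down; all let go and at rest (all of step 2 and horizontal distance between each of red_1, red_2 and tray_top below 0.01 m and z of red_1 in the frame of tray_top between -0.004 and 0.016 m and angle between each of red_1, red_2's own z axis and vertical below 0.06 rad and z of red_2 in the frame of tray_top between -0.004 and 0.016 m and horizontal distance between cover and tray_top below 0.005 m and z of cover in the frame of tray_top below -0.007 m and angle between cover's own z axis and vertical below 0.04 rad and angle between the x axis of cover and the x axis of tray_top, either way round below 0.06 rad and contact force between the fingers and white_1 below 0.3 N and contact force between the fingers and white_2 below 0.3 N and contact force between the fingers and white_3 below 0.3 N and contact force between the fingers and red_1 below 0.3 N and contact force between the fingers and red_2 below 0.3 N and contact force between the fingers and tray below 0.3 N and contact force between the fingers and cover below 0.3 N and linear speed of each of white_1, white_2, white_3, red_1, red_2, tray, cover below 0.02 m/s); the robot touches nothing.
It fails at once if the amber bottle is moved more than 4 cm (distance of amber_bottle from where it was at the start of the episode above 0.04 m).
It fails at once if the carton is moved more than 4 cm (distance of carton from where it was at the start of the episode above 0.04 m).
Of white_1, white_2, white_3 only 2 to 3 are there at a start; the rules pass over those that are not, and their reading is None.
At some moment in a run one of tray, cover may be knocked a few centimetres aside while the robot is not near it.
Once in a run the grip may slacken for a moment while it holds something.
It also fails if it takes over 200 s, if anything falls off the work surface, if the arm or the gripper's body presses on something with over 40 N, if the wrist force passes 120 N, or if a joint passes its speed limit or range.

ROBOT

A 6-joint arm with a two-finger parallel gripper is mounted at the origin on a cart in front of the work surface, level with it; the furniture and walls round the work are solid. World frame = base frame: x ahead of the robot, y to its left, z up, the work surface at z = 0. Lengths are in m, angles in rad, forces in N, time in s.
With the tool pointing down it reaches from about 0.35 to 0.775 m from the base axis. Payload 5.5 kg.
Tool frame: the origin (TCP) lies between the finger pads; the fingertips stand 19 mm ahead of it and the grasp point (between the pads) is the TCP (env.tcp_to_tips is the distance from the TCP to the fingertips, in m); z points along the fingers, y is the direction in which the jaws open and shut (so a half turn about z gives the same grasp; the last joint's range is limited). The gripper opens to 85 mm and grips with 20 to 120 N. Pads are 22 mm wide; open, the fingers measure 114 mm over their backs; the gripper's body (76 mm by 85 mm) begins 54 mm behind the grasp point. The pads swing forward as they close: fully open they stand 13 mm farther back than shut.
Start: joints at [1.118, 0.313, 0.046, 1.304, 0, 1.431], TCP at [0.177, 0.547, 0.25] pointing down, gripper open.
Joint ranges: [-2.76, 2.76], [-0.86, 1.69], [-1.03, 1.26], [-2.2, 2.34], [-1.47, 1.5], [-3.14, 3.14]. Speed limits (rad/s): [2.57, 2.57, 3.14, 3.14, 3.14, 3.14].

INTERFACE

Orientations are given as a unit quaternion [w, x, y, z].
In Python, from workcell import env, eyes, job gives the robot as it stands. The module is installed in compiled form; this text tells all that it offers.
- The arm moves only by the tool move_arm, never from a script. Its argument "commands" is a list of rows, each a list of 3 entries, a list of its own where there are three numbers: the shift along the world's x, y, z as a fraction of full scale, then the turn, a rotation vector about the world's x, y, z as a fraction of full scale, then the gripper command: -1 is shut, 1 is fully open, values between are in proportion. In form: [[[x, y, z], [wx, wy, wz], gripper], ...]. A call has 1 to 5 rows; each row shifts and turns the commanded pose from where the row before left it; what a row does not reach is not made up. Full scale, the value 1, is 0.04 m for a shift and 8 degrees for a turn. A row lasts 1/10 s, in which the tool goes at most 50 mm and 8.59 degrees, less where a joint would pass 70% of its speed; a pose out of reach is approached as far as the arm can. A call with a number of a shift or a turn outside -1 to 1 is refused whole. A call with a gripper value outside its range is refused whole. The fingers move at their own pace and stop on an object; "newtons" is the grip in N (left out, the last holds). Time passes only in rows, so rows that do not move let the fingers close. It gives the time, the measured TCP pose, the force and the opening at its end, in the units of the state.
- env.get_state(): the state, without advancing time (a new reading comes with each control period).
- eyes.read_camera(name): name is "scene" or "top" or "wrist"; returns a dict with "frame" (420x560x3 uint8, red, green, blue), "mtx" (3x3 intrinsics, pixels), "k1" (the pictures are not rectified: a ray, as slopes to the right and down, at radius r is drawn at 1 + k1 r^2 times it, then the intrinsics apply), "camera_from_world" (4x4, takes a point from world to camera coordinates); the wrist camera has in their place "mount" (4x4, takes a point from camera to tool coordinates, whose origin is the TCP and whose axes are the flange's). Camera axes: x right, y down, z forward; pixel columns grow to the right and rows downward; lengths in m; the calibration is good to about 2 mm. A picture is of the moment at which its call begins: read the wrist's pose just before it. There is no depth.
- job.hand_in(): hands the job in, once; it reports no verdict.
The state is a dict: "clock": time; "joint_pos": joint angles; "qvel": joint speeds; "tau": joint torques, N m; "tcp_pos": TCP position; "orientation": TCP orientation; "wrist_force": force on the tool from outside, world axes, zero at the start; "ft_torque": the same for the moment, N m; "finger_gap": finger opening in m.
Only numpy, scipy, OpenCV 4.12 (cv2) and the standard library are available. Lean on these libraries where they do the work, as an engineer would, in place of code of your own. Each camera call takes 0.05 s, during which the arm holds its last target.

## Working session

There is one attempt and no reset: what is moved stays moved. The work goes in short steps, Python scripts to look and compute and a tool call to move; the robot and the scene stay as the last step left them, time stands still between calls to the robot, and variables do not carry over. Pictures are saved under pics/ and viewed, and the job is handed in when it is done.

Besides the shell and the picture viewer there is one more tool, called after "Request:" by a JSON object that holds its "api" and its "payload", one argument or row to a line. move_arm: Moves the arm, as the interface text tells. Its arguments: {"type":"object","properties":{"commands":{"type":"array","items":{"type":"array"}},"newtons":{"type":"number"}},"required":["commands"]}

```bash
mkdir -p pics; ls; python3 - <<'E'
from workcell import env, eyes, job
import cv2
print(env.get_state()); print(env.tcp_to_tips)
for n in ["scene","top","wrist"]:
    c=eyes.read_camera(n); cv2.imwrite(f"pics/{n}0.png",c["frame"][:,:,::-1])
    print(n,{k:(v.tolist() if hasattr(v,'tolist') else v) for k,v in c.items() if k!="frame"})
E
```

```text
pics
{'clock': 0.0, 'joint_pos': array([1.11840867e+00, 3.14029010e-01, 4.49678405e-02, 1.30361116e+00,
       2.19132730e-07, 1.43119949e+00]), 'qvel': array([-0.00095372, -0.00017875, -0.00074606,  0.00044071, -0.00217529,
       -0.00082318]), 'tau': array([ 1.11399511e-04, -4.80629933e+01,  2.98533243e+01,  1.95029809e-02,
       -2.93596649e-04,  2.71285522e-06]), 'tcp_pos': array([0.17672905, 0.54665622, 0.24938802]), 'orientation': array([-2.73709117e-04,  1.55758562e-01,  9.87794711e-01, -8.97177239e-04]), 'wrist_force': array([ 0.282092  , -0.5244698 , -0.65123325]), 'ft_torque': array([-0.07282324,  0.03620173, -0.02782591]), 'finger_gap': 0.08487763858073752}
0.019
scene {'mtx': [[480.8579956661898, 0.0, 272.61600054496506], [0.0, 480.8579956661898, 205.45489374692136], [0.0, 0.0, 1.0]], 'k1': -0.05560957494449209, 'camera_from_world': [[0.49556195653327084, -0.8684248275535771, -0.01602080289674908, -0.24916667459837608], [-0.6840528205383232, -0.3788517562729218, -0.6233322432559439, 0.39536481008910934], [0.5352476865437917, 0.31985882144699807, -0.7817929702882062, 1.6
[... 251 characters left out ...]
8, 0.013610477624716637, 0.001998337668065005], [-0.986615424845498, -7.501125670428816e-05, -0.16306439780114237, 0.5521325270384598], [0.16304992940784552, -0.013782722935571057, -0.9865215441482148, 1.2165685677110112], [0.0, 0.0, 0.0, 1.0]]}
wrist {'mtx': [[361.67650060096594, 0.0, 281.1628808159138], [0.0, 361.67650060096594, 203.82214726694713], [0.0, 0.0, 1.0]], 'k1': 0.00251204323348096, 'mount': [[0.000544611423867405, -0.9661940254675051, -0.2578154544423098, 0.06560398144269018], [0.9999993106841724, 0.00025801870454235295, 0.0011454507966148868, -0.00046142070279997505], [-0.0010402065065901406, -0.2578159005516259, 0.9661934999746051, -0.1231895018094687], [0.0, 0.0, 0.0, 1.0]]}
```

View pics/top0.png

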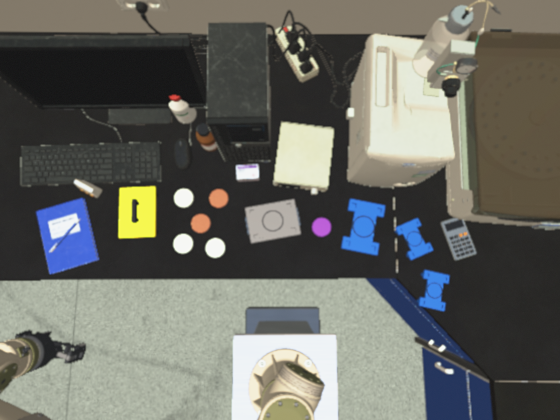

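View pics/scene0.png

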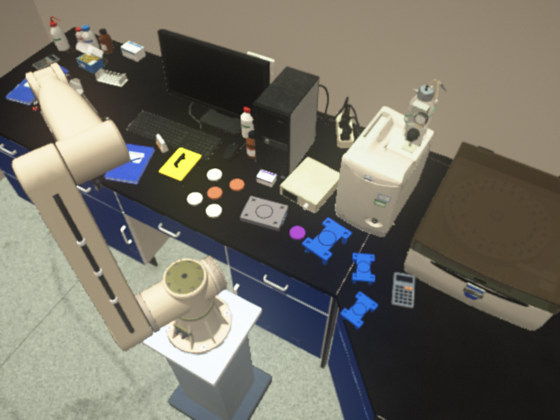

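View pics/wrist0.png

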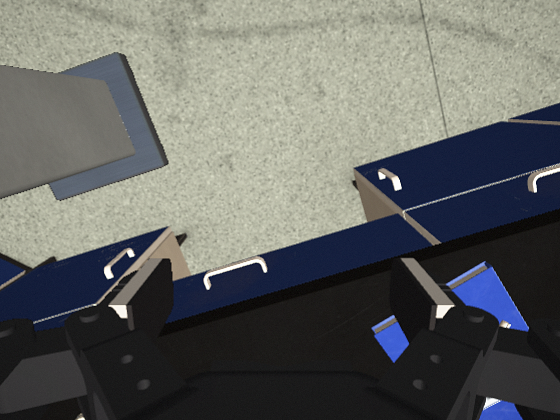

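```bash
cat > h.py <<'E'
from workcell import env, eyes, job
import cv2, numpy as np
from scipy.spatial.transform import Rotation as R
def cam(name):
    s=env.get_state(); c=eyes.read_camera(name)
    if name=="wrist":
        q=s["orientation"]; T=np.eye(4); T[:3,:3]=R.from_quat([q[1],q[2],q[3],q[0]]).as_matrix(); T[:3,3]=s["tcp_pos"]
        c["wc"]=T@c["mount"]
    else: c["wc"]=np.linalg.inv(c["camera_from_world"])
    return c
def p2w(c,uv,z):
    uv=np.asarray(uv,float).reshape(-1,1,2)
    n=cv2.undistortPoints(uv,c["mtx"],np.array([c["k1"],0,0,0,0.]))[:,0]
    d=np.c_[n,np.ones(len(n))]@c["wc"][:3,:3].T; o=c["wc"][:3,3]
    z=np.broadcast_to(z,len(n))
    return o+d*((z-o[2])/d[:,2])[:,None]
def w2p(c,P):
    T=np.linalg.inv(c["wc"]); r,_=cv2.Rodrigues(T[:3,:3])
    return cv2.projectPoints(np.asarray(P,float).reshape(-1,3),r,T[:3,3],c["mtx"],np.array([c["k1"],0,0,0,0.]))[0][:,0]
def crop(c,x0,y0,x1,y1,s,fn):
    f=c["frame"][y0:y1,x0:x1,::-1]; cv2.imwrite("pics/"+fn,cv2.resize(f,None,fx=s,fy=s,interpolation=cv2.INTER_CUBIC))
E
python3 - <<'E'
from h import *
c=cam("top")
crop(c,110,170,250,270,5.5,"t1.png"); crop(c,240,170,390,270,5.3,"t2.png")
hsv=cv2.cvtColor(c["frame"],cv2.COLOR_RGB2HSV)
f=c["frame"].astype(int)
def blobs(m,n,z,area=60):
    k,l,st,ce=cv2.connectedComponentsWithStats(m.astype(np.uint8))
    for i in range(1,k):
        if st[i,4]>area and 100<ce[i][0]<480 and 150<ce[i][1]<310: print(n,ce[i].round(1),st[i],p2w(c,ce[i],z).round(4)[0])
        if st[i,4]>area and 100<ce[i][0]<480 and 150<ce[i][1]<310:
            print("   ",cv2.minAreaRect(np.argwhere(l==i)[:,::-1].astype(np.float32)))
blobs(f.min(2)>190,"white",.012)
blobs((f[:,:,0]>150)&(f[:,:,1]<140)&(f[:,:,2]<110),"red",.012)
blobs((f[:,:,0]>180)&(f[:,:,1]>180)&(f[:,:,2]<90),"yel",.064)
blobs((f[:,:,2]>180)&(f[:,:,0]<90),"blue",.066)
blobs((f.max(2)-f.min(2)<25)&(f.min(2)>90)&(f.max(2)<190),"grey",.022,400)
E
```

```text
white [303.7 154.9] [ 275  124   58   62 2968] [ 0.7262 -0.0649  0.012 ]
    ((303.8320617675781, 154.8998565673828), (52.94019317626953, 57.348567962646484), 6.842772960662842)
white [247.1 172.6] [236 165  23  15 251] [0.6654 0.1219 0.012 ]
    ((247.0, 172.0), (14.0, 22.0), 90.0)
white [183.1 197.5] [174 189  19  18 271] [0.5822 0.3279 0.012 ]
    ((183.0, 197.5), (17.0, 18.0), 90.0)
white [182.7 243.2] [174 234  19  19 288] [0.4342 0.3237 0.012 ]
    ((183.0, 243.0), (18.0, 18.0), 90.0)
white [214.8 247.5] [206 238  19  20 287] [0.4205 0.2213 0.012 ]
    ((214.50001525878906, 247.50001525878906), (18.384777069091797, 18.384777069091797), 45.0)
red [218.2 197.8] [209 189  19  19  68] [0.5813 0.2145 0.012 ]
    ((218.0, 198.0), (18.0, 18.0), 90.0)
red [200.1 223. ] [191 214  19  19  63] [0.4989 0.2704 0.012 ]
    ((200.0, 223.0), (18.0, 18.0), 90.0)
yel [137.  211.8] [ 118  186   38   52 1721] [0.5275 0.4552 0.064 ]
    ((136.5, 211.5), (51.0, 37.0), 90.0)
blue [363.  226.7] [ 342  199   43   56 1413] [ 0.4805 -0.2427  0.066 ]
    ((363.26080322265625, 226.54681396484375), (36.3927
[... 219 characters left out ...]
7344)
blue [433.8 290.3] [419 270  30  41 701] [ 0.2883 -0.4493  0.066 ]
    ((433.9873352050781, 290.07861328125), (25.795654296875, 37.101158142089844), 9.162346839904785)
grey [393.4 174.1] [ 347  125  100   64 1241] [ 0.6582 -0.3575  0.022 ]
    ((388.26025390625, 168.34259033203125), (104.17707824707031, 52.43721389770508), 21.595312118530273)
grey [272.2 220.7] [ 245  199   56   45 1910] [0.5048 0.0387 0.022 ]
    ((272.0679931640625, 220.62399291992188), (36.85040283203125, 53.0395393371582), 79.69515228271484)
grey [479.3 233. ] [ 441  211  119   49 1113] [ 0.4651 -0.623   0.022 ]
    ((499.0341491699219, 220.8843994140625), (49.10464096069336, 113.30076599121094), 72.77656555175781)
```

View pics/t1.png

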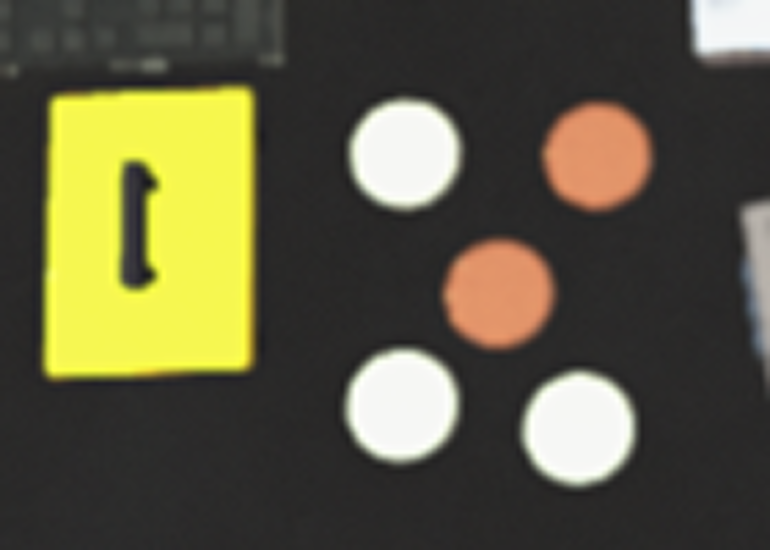

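View pics/t2.png

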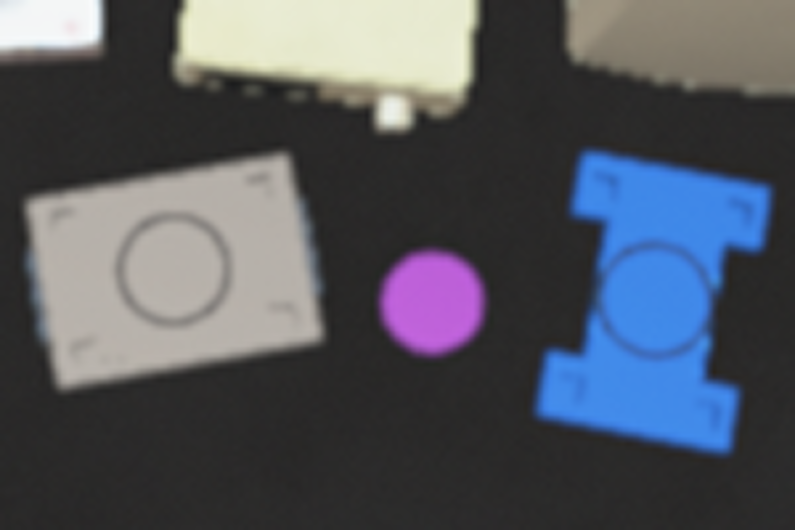

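Request:
{"api": "move_arm", "payload": {
  "commands": [
    [[0.5,-1,0],[0,0,0],1],
    [[0.9,-1,0],[0,0,0],1],
    [[1,-1,0],[0,0,0],1],
    [[1,-1,0],[0,0,0],1],
    [[1,-1,0],[0,0,0],1]
  ]
}}

```text
clock: 0.7
tcp_pos: [0.3373, 0.3624, 0.2503]
orientation: [0.0, 0.155, 0.988, 0.0]
wrist_force: [1.0, 0.7, -0.6]
finger_gap: 0.0859
```

Request:
{"api": "move_arm", "payload": {
  "commands": [
    [[1,-1,0],[0,0,0],1],
    [[1,-1,0],[0,0,0],1],
    [[0,0,0],[0,0,0],1],
    [[0,0,0],[0,0,0],1]
  ]
}}

```text
clock: 1.1
tcp_pos: [0.4079, 0.2921, 0.2501]
orientation: [-0.0, 0.157, 0.988, -0.0]
wrist_force: [-0.4, -0.0, -0.5]
finger_gap: 0.0858
```

```bash
python3 - <<'E'
from h import *
c=cam("wrist"); cv2.imwrite("pics/w1.png",c["frame"][:,:,::-1])
print(env.get_state()["tcp_pos"], env.get_state()["joint_pos"])
print(w2p(c,[[.5822,.3279,.012],[.4342,.3237,.012],[.4205,.2213,.012],[.5813,.2145,.012],[.4989,.2704,.012]]))
E
```

```text
[0.40705841 0.29294318 0.25011115] [ 4.63337900e-01  1.71467117e-01 -1.39303733e-01  1.26071203e+00
  4.53846495e-04  7.77328108e-01]
[[359.85594714 310.60506349]
 [318.63229636 189.24280419]
 [220.08313739 206.95932663]
 [263.87423803 337.34832672]
 [288.3463649  259.95593698]]
```

View pics/w1.png

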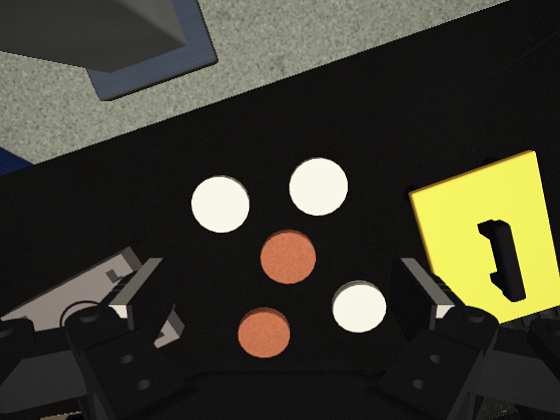

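```bash
cat >> h.py <<'E'
def discs(c,col,z=0.012,roi=None,amin=300):
    f=c["frame"].astype(int)
    if col=="white": m=(f.min(2)>215)
    elif col=="red": m=(f[:,:,0]>150)&(f[:,:,1]<160)&(f[:,:,2]<130)&(f[:,:,0]-f[:,:,2]>60)
    k,l,st,ce=cv2.connectedComponentsWithStats(m.astype(np.uint8))
    out=[]
    for i in range(1,k):
        if st[i,4]<amin: continue
        cn,_=cv2.findContours((l==i).astype(np.uint8),cv2.RETR_EXTERNAL,cv2.CHAIN_APPROX_NONE)
        pts=max(cn,key=len)[:,0].astype(float)
        W=p2w(c,pts,z)[:,:2]
        (x,y),r=cv2.minEnclosingCircle(W.astype(np.float32))
        A=np.c_[2*W,np.ones(len(W))]; s=np.linalg.lstsq(A,(W**2).sum(1),rcond=None)[0]
        rr=np.sqrt(s[2]+s[0]**2+s[1]**2)
        if rr<0.06: print(col,ce[i].round(0),"fit",s[:2].round(4),"r",rr.round(4),"minenc",round(x,4),round(y,4),round(r,4))
        out.append(s[:2])
    return out
E
python3 - <<'E'
from h import *
c=cam("wrist"); discs(c,"white"); discs(c,"red")
c=cam("top"); discs(c,"white",amin=150); discs(c,"red",amin=150)
print(env.get_state()["tcp_pos"])
E
```

```text
white [318. 187.] fit [0.4318 0.3241] r 0.0287 minenc 0.4318 0.3241 0.0293
white [219. 205.] fit [0.4181 0.2221] r 0.0286 minenc 0.4182 0.2222 0.0293
white [358. 309.] fit [0.5792 0.3281] r 0.0284 minenc 0.5794 0.328 0.0292
red [287. 258.] fit [0.4964 0.2707] r 0.0289 minenc 0.4964 0.2706 0.0296
red [263. 335.] fit [0.5778 0.2154] r 0.0289 minenc 0.5782 0.2156 0.03
white [247. 173.] fit [0.6647 0.1218] r 0.0272 minenc 0.6656 0.122 0.0361
white [183. 197.] fit [0.5825 0.3281] r 0.0272 minenc 0.5826 0.3283 0.0288
white [215. 247.] fit [0.4206 0.2216] r 0.0274 minenc 0.4204 0.2214 0.0288
red [218. 198.] fit [0.581  0.2148] r 0.0289 minenc 0.581 0.2147 0.0305
red [200. 223.] fit [0.4992 0.2703] r 0.029 minenc 0.4992 0.2703 0.0304
[0.40627407 0.29393023 0.25023946]
```

Request:
{"api": "move_arm", "payload": {
  "commands": [
    [[0.15,-0.9,-0.5],[0,0,0],1],
    [[0.15,-0.9,-1],[0,0,0],1],
    [[0,0,-1],[0,0,0],1],
    [[0,0,-1],[0,0,0],1],
    [[0,0,0],[0,0,0],1]
  ],
  "newtons": 40
}}

```text
clock: 1.75
tcp_pos: [0.4138, 0.2236, 0.109]
orientation: [-0.004, 0.155, 0.988, -0.002]
wrist_force: [-0.8, -1.1, 0.1]
finger_gap: 0.0857
```

```bash
python3 - <<'E'
from h import *
s=env.get_state();print(s["clock"],s["tcp_pos"],s["orientation"])
c=cam("wrist"); cv2.imwrite("pics/w2.png",c["frame"][:,:,::-1]); discs(c,"white")
E
```

```text
1.75 [0.41383347 0.22357246 0.10901991] [-0.0043553   0.15469746  0.98794996 -0.00214574]
white [444. 194.] fit [0.432  0.3236] r 0.0288 minenc 0.432 0.3236 0.0294
white [281. 221.] fit [0.4183 0.2216] r 0.0288 minenc 0.4183 0.2216 0.0293
```

View pics/w2.png

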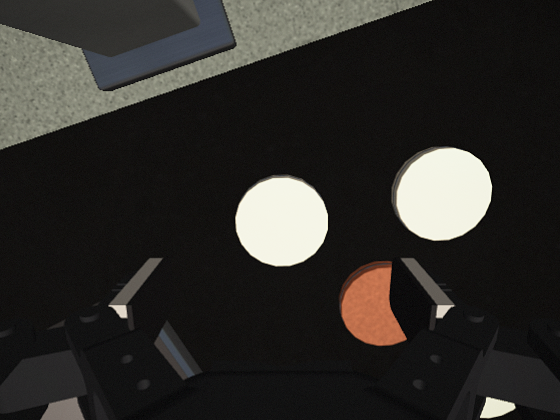

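Request:
{"api": "move_arm", "payload": {
  "commands": [
    [[0.11,-0.05,-0.8],[0,0,0],1],
    [[0,0,-0.8],[0,0,0],1],
    [[0,0,-0.4],[0,0,0],1],
    [[0,0,-0.2],[0,0,0],1],
    [[0,0,0],[0,0,0],1]
  ]
}}

```text
clock: 2.3
tcp_pos: [0.4237, 0.2229, 0.0263]
orientation: [0.0, 0.155, 0.988, 0.0]
wrist_force: [-0.2, -0.7, -0.2]
finger_gap: 0.0851
```

Request:
{"api": "move_arm", "payload": {
  "commands": [
    [[0,0,0],[0,0,0],1],
    [[0,0,0],[0,0,0],1]
  ]
}}

```text
clock: 2.5
tcp_pos: [0.4244, 0.2226, 0.0269]
orientation: [0.001, 0.156, 0.988, 0.001]
wrist_force: [-0.5, 0.2, 0.4]
finger_gap: 0.0853
```

Request:
{"api": "move_arm", "payload": {
  "commands": [
    [[-0.15,-0.02,-0.25],[0,0,0],1],
    [[0,0,0],[0,0,0],1],
    [[0,0,0],[0,0,0],1]
  ]
}}

```text
clock: 2.8
tcp_pos: [0.4174, 0.2212, 0.016]
orientation: [0.0, 0.156, 0.988, 0.0]
wrist_force: [-0.1, -0.6, 0.3]
finger_gap: 0.0853
```

Close.

Request:
{"api": "move_arm", "payload": {
  "commands": [
    [[0,0,0],[0,0,0],-1],
    [[0,0,0],[0,0,0],-1],
    [[0,0,0],[0,0,0],-1],
    [[0,0,0],[0,0,0],-1],
    [[0,0,0],[0,0,0],-1]
  ],
  "newtons": 40
}}

```text
clock: 3.3
tcp_pos: [0.4178, 0.2213, 0.0163]
orientation: [0.001, 0.156, 0.988, 0.0]
wrist_force: [-2.8, -0.6, 7.6]
finger_gap: 0.0578
```

Request:
{"api": "move_arm", "payload": {
  "commands": [
    [[0,0,0.3],[0,0,0],-1],
    [[0,0,0.8],[0,0,0],-1],
    [[0,0,1],[0,0,0],-1],
    [[0,0,0.7],[0,0,0],-1],
    [[0,0,0],[0,0,0],-1]
  ]
}}

```text
clock: 3.8
tcp_pos: [0.4201, 0.2221, 0.1316]
orientation: [0.004, 0.156, 0.988, 0.002]
wrist_force: [1.1, 0.1, -0.9]
finger_gap: 0.0577
```

```bash
python3 - <<'E'
from h import *
s=env.get_state();print(s["clock"],s["tcp_pos"],s["orientation"],s["wrist_force"],s["finger_gap"])
c=cam("wrist"); cv2.imwrite("pics/w3.png",c["frame"][:,:,::-1]); discs(c,"white",z=.1)
E
```

```text
3.8 [0.42008453 0.22211041 0.13158033] [0.0035513  0.15576404 0.98778615 0.00186573] [ 1.08495455  0.108024   -0.88756067] 0.057725640357084114
white [428. 174.] fit [0.4044 0.2937] r 0.0183 minenc 0.4044 0.2936 0.0187
white [281. 280.] fit [0.434  0.2176] r 0.0351 minenc 0.4341 0.2177 0.0357
```

View pics/w3.png

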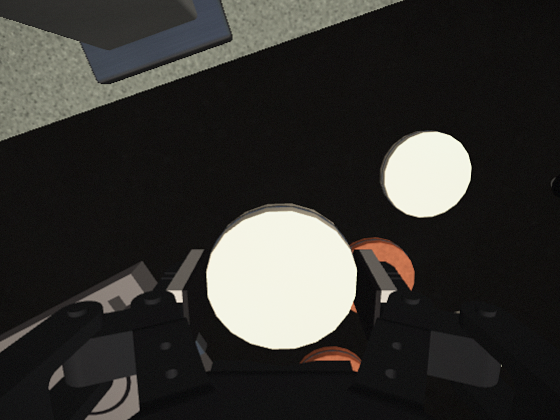

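Request:
{"api": "move_arm", "payload": {
  "commands": [
    [[0.5,-0.8,0.8],[0,0,0],-1],
    [[0.8,-1,0.8],[0,0,0],-1],
    [[0.8,-1,0.1],[0,0,0],-1],
    [[0.8,-1,0],[0,0,0],-1],
    [[0.8,-0.8,0],[0,0,0],-1]
  ]
}}

```text
clock: 4.35
tcp_pos: [0.5584, 0.044, 0.1885]
orientation: [-0.001, 0.156, 0.988, -0.0]
wrist_force: [0.3, 0.8, -0.1]
finger_gap: 0.058
```

Request:
{"api": "move_arm", "payload": {
  "commands": [
    [[0,0,0],[0,0,0],-1],
    [[0,0,0],[0,0,0],-1],
    [[0,0,0],[0,0,0],-1]
  ]
}}

```text
clock: 4.65
tcp_pos: [0.5566, 0.0466, 0.1884]
orientation: [-0.002, 0.156, 0.988, 0.0]
wrist_force: [-1.1, 0.2, -1.7]
finger_gap: 0.0578
```

```bash
python3 - <<'E'
from h import *
s=env.get_state();print(s["clock"],s["tcp_pos"],s["orientation"],s["wrist_force"],s["finger_gap"])
c=cam("wrist"); cv2.imwrite("pics/w4.png",c["frame"][:,:,::-1]); discs(c,"white",z=s["tcp_pos"][2]-.0043)
E
```

```text
4.65 [0.55657367 0.04660339 0.18837208] [-1.62046540e-03  1.55570350e-01  9.87823486e-01  8.84294291e-06] [-1.09596982  0.16875166 -1.68436628] 0.057848526756632
white [281. 279.] fit [0.5566 0.0464] r 0.0288 minenc 0.5567 0.0464 0.0292
white [420. 268.] fit [0.5678 0.0988] r 0.0088 minenc 0.5688 0.0977 0.012
```

View pics/w4.png

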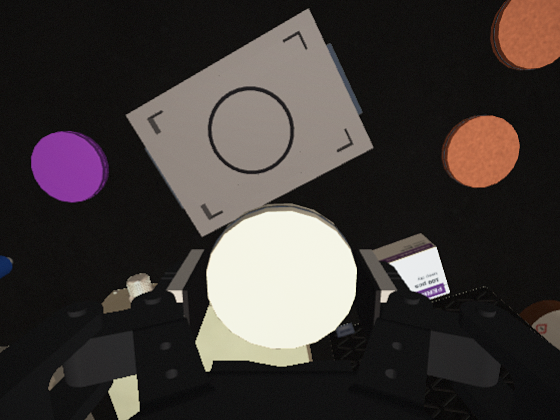

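```bash
cat >> h.py <<'E'
def ring(c,uv,z,r=0.0325,show=None):
    """fit ring mark: sample radially for darkest pixel in world plane"""
    g=cv2.cvtColor(c["frame"],cv2.COLOR_RGB2GRAY).astype(np.float32)
    ctr=p2w(c,[uv],z)[0][:2]
    for it in range(4):
        P=[]
        for a in np.linspace(0,2*np.pi,180,endpoint=False):
            rs=np.arange(r-.007,r+.007,.0003)
            pts=np.c_[ctr[0]+rs*np.cos(a),ctr[1]+rs*np.sin(a),np.full(len(rs),z)]
            q=w2p(c,pts).astype(np.float32)
            v=cv2.remap(g,q[:,0].reshape(1,-1),q[:,1].reshape(1,-1),cv2.INTER_LINEAR)[0]
            w=np.clip(np.median(v)-v-15,0,None)
            if v.min()<np.median(v)-25 and abs(int(v[0])-int(v[-1]))<25: P.append(ctr+(w*rs).sum()/w.sum()*np.array([np.cos(a),np.sin(a)]))
        P=np.array(P); s=np.linalg.lstsq(np.c_[2*P,np.ones(len(P))],(P**2).sum(1),rcond=None)[0]; 
        ctr=s[:2]
    res=np.linalg.norm(P-ctr,axis=1)
    print("ring",ctr.round(4),"n",len(P),"r",res.mean().round(4),"sd",res.std().round(4)); return ctr
def rect(c,mask,z,seed):
    k,l,st,ce=cv2.connectedComponentsWithStats(mask.astype(np.uint8))
    m=(l==l[seed[1],seed[0]]).astype(np.uint8)
    cn,_=cv2.findContours(m,cv2.RETR_EXTERNAL,cv2.CHAIN_APPROX_NONE)
    pts=max(cn,key=len)[:,0].astype(float); W=p2w(c,pts,z)[:,:2]
    (cx,cy),(w,h),a=cv2.minAreaRect((W*1000).astype(np.float32))
    if w>h: w,h,a=h,w,a-90
    print("rect centre",round(cx/1e3,4),round(cy/1e3,4),"size",round(w,1),round(h,1),"short axis angle deg",round(a,2)); return m
E
python3 - <<'E'
from h import *
s=env.get_state();print(s["tcp_pos"])
c=cam("wrist"); f=c["frame"].astype(int)
ring(c,(251,130),.022)
m=(f.max(2)-f.min(2)<30)&(f.min(2)>75)&(f.max(2)<190)
mm=rect(c,m,.022,(300,100)); 
mm=rect(c,m,.022,(240,70)); 
print(p2w(c,[(308,10),(373,148),(203,236),(127,114)],.022))
crop(c,110,0,390,245,2.8,"b1.png")
E
```

```text
[0.55660763 0.04696003 0.18881082]
ring [0.5034 0.0382] n 180 r 0.0324 sd 0.0001
rect centre 0.5364 0.0442 size 160.8 181.2 short axis angle deg -79.72
rect centre 0.5364 0.0442 size 160.8 181.2 short axis angle deg -79.72
[[ 0.43470852  0.10645354  0.022     ]
 [ 0.54598266  0.12709976  0.022     ]
 [ 0.5739504  -0.02855555  0.022     ]
 [ 0.4618213  -0.04873661  0.022     ]]
```

View pics/b1.png

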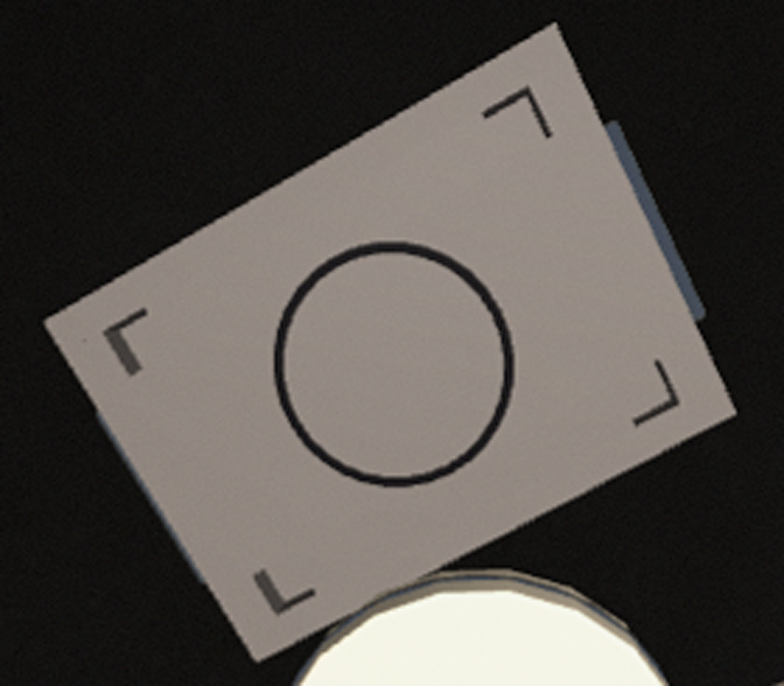

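Request:
{"api": "move_arm", "payload": {
  "commands": [
    [[-0.5,-0.1,-0.5],[0,0,0],-1],
    [[-0.83,-0.11,-1],[0,0,0],-1],
    [[0,0,-1],[0,0,0],-1],
    [[0,0,-0.7],[0,0,0],-1],
    [[0,0,-0.2],[0,0,0],-1]
  ]
}}

```text
clock: 5.25
tcp_pos: [0.5028, 0.039, 0.0529]
orientation: [-0.003, 0.155, 0.988, -0.0]
wrist_force: [-1.5, -0.3, 0.1]
finger_gap: 0.0582
```

Request:
{"api": "move_arm", "payload": {
  "commands": [
    [[0,0,0],[0,0,0],-1],
    [[0,0,0],[0,0,0],-1]
  ]
}}

```text
clock: 5.45
tcp_pos: [0.5073, 0.0382, 0.0568]
orientation: [0.001, 0.155, 0.988, 0.0]
wrist_force: [0.1, -0.5, -0.9]
finger_gap: 0.0583
```

Request:
{"api": "move_arm", "payload": {
  "commands": [
    [[-0.1,0,-0.25],[0,0,0],-1],
    [[0,0,-0.15],[0,0,0],-1],
    [[0,0,0],[0,0,0],-1],
    [[0,0,0],[0,0,0],-1]
  ]
}}

```text
clock: 5.85
tcp_pos: [0.5021, 0.0378, 0.0394]
orientation: [-0.0, 0.156, 0.988, 0.0]
wrist_force: [-0.3, -0.3, -0.4]
finger_gap: 0.0576
```

Request:
{"api": "move_arm", "payload": {
  "commands": [
    [[0.03,0.01,-0.03],[0,0,0],-1],
    [[0,0,0],[0,0,0],-1],
    [[0,0,0],[0,0,0],-1]
  ]
}}

```text
clock: 6.15
tcp_pos: [0.5037, 0.0382, 0.0385]
orientation: [0.0, 0.156, 0.988, 0.0]
wrist_force: [-0.7, -1.0, -0.5]
finger_gap: 0.0578
```

Release, rise.

Request:
{"api": "move_arm", "payload": {
  "commands": [
    [[0,0,0],[0,0,0],0],
    [[0,0,0],[0,0,0],1],
    [[0,0,0],[0,0,0],1],
    [[0,0,0],[0,0,0],1],
    [[0,0,0.3],[0,0,0],1]
  ]
}}

```text
clock: 6.65
tcp_pos: [0.502, 0.0383, 0.0493]
orientation: [-0.002, 0.156, 0.988, -0.0]
wrist_force: [0.7, 0.4, -0.5]
finger_gap: 0.0858
```

Request:
{"api": "move_arm", "payload": {
  "commands": [
    [[0,0,0.6],[0,0,0],1],
    [[0,0,1],[0,0,0],1],
    [[0,0,1],[0,0,0],1],
    [[0,0,0],[0,0,0],1],
    [[0,0,0],[0,0,0],1]
  ]
}}

```text
clock: 7.15
tcp_pos: [0.5044, 0.0382, 0.1561]
orientation: [0.002, 0.156, 0.988, 0.0]
wrist_force: [-0.0, 0.4, -0.4]
finger_gap: 0.0857
```

```bash
python3 - <<'E'
from h import *
s=env.get_state();print(s["clock"],s["tcp_pos"],s["orientation"],s["wrist_force"],s["finger_gap"])
c=cam("wrist"); cv2.imwrite("pics/w5.png",c["frame"][:,:,::-1]); discs(c,"white",z=.034)
E
```

```text
7.15 [0.50443363 0.0381837  0.15613393] [1.88142248e-03 1.55744574e-01 9.87795552e-01 1.90009571e-04] [-0.01575985  0.40984043 -0.38911688] 0.08567884467690703
```

View pics/w5.png

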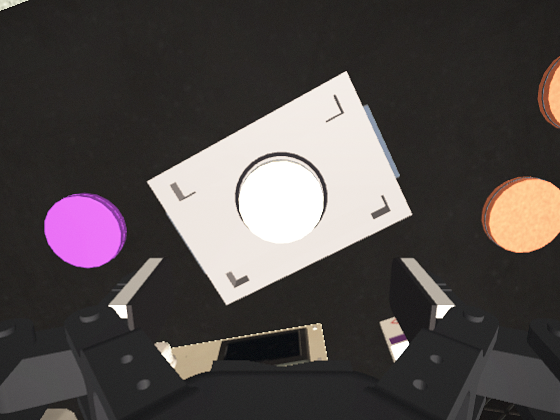

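```bash
python3 - <<'E'
from h import *
c=cam("wrist")
g=c["frame"].astype(int).min(2); print(g[200,281],g[150,200],g[180,281], env.get_state()["tcp_pos"])
m=(g>248)
k,l,st,ce=cv2.connectedComponentsWithStats(m.astype(np.uint8)); i=l[200,281]
W=p2w(c,max(cv2.findContours((l==i).astype(np.uint8),0,1)[0],key=len)[:,0],.034)[:,:2]
print(cv2.minEnclosingCircle(W.astype(np.float32)), st[i])
E
```

```text
255 36 255 [0.50271786 0.03831764 0.15381299]
((0.5041675567626953, 0.03794889897108078), 0.029856661334633827) [ 239  164   85   82 5451]
```

Request:
{"api": "move_arm", "payload": {
  "commands": [
    [[-0.1,0.5,0],[0,0,0],1],
    [[-0.25,1,0],[0,0,0],1],
    [[-0.25,1,0],[0,0,0],1],
    [[-0.25,1,0],[0,0,0],1],
    [[-0.25,1,0],[0,0,0],1]
  ]
}}

```text
clock: 7.75
tcp_pos: [0.4577, 0.2193, 0.1527]
orientation: [-0.001, 0.156, 0.988, -0.001]
wrist_force: [0.8, 0.0, 0.8]
finger_gap: 0.0856
```

Request:
{"api": "move_arm", "payload": {
  "commands": [
    [[-0.25,1,0],[0,0,0],1],
    [[-0.25,1,-0.5],[0,0,0],1],
    [[-0.2,0.65,-0.8],[0,0,0],1],
    [[0,0,-0.7],[0,0,0],1],
    [[0,0,0],[0,0,0],1]
  ]
}}

```text
clock: 8.25
tcp_pos: [0.4268, 0.3229, 0.0691]
orientation: [-0.004, 0.155, 0.988, -0.003]
wrist_force: [-1.4, -1.3, -0.7]
finger_gap: 0.0853
```

Request:
{"api": "move_arm", "payload": {
  "commands": [
    [[0,0,0],[0,0,0],1],
    [[0,0,0],[0,0,0],1]
  ]
}}

```text
clock: 8.45
tcp_pos: [0.4322, 0.324, 0.0752]
orientation: [0.0, 0.156, 0.988, 0.0]
wrist_force: [0.3, -0.3, 1.1]
finger_gap: 0.0856
```

Request:
{"api": "move_arm", "payload": {
  "commands": [
    [[0,0,-0.7],[0,0,0],1],
    [[0,0,-0.5],[0,0,0],1],
    [[0,0,-0.25],[0,0,0],1],
    [[0,0,0],[0,0,0],1],
    [[0,0,0],[0,0,0],1]
  ]
}}

```text
clock: 8.95
tcp_pos: [0.4323, 0.3244, 0.0174]
orientation: [0.001, 0.156, 0.988, 0.001]
wrist_force: [0.1, 0.5, 0.7]
finger_gap: 0.0852
```

Request:
{"api": "move_arm", "payload": {
  "commands": [
    [[0,0,-0.02],[0,0,0],-1],
    [[0,0,0],[0,0,0],-1],
    [[0,0,0],[0,0,0],-1],
    [[0,0,0],[0,0,0],-1],
    [[0,0,0],[0,0,0],-1]
  ]
}}

```text
clock: 9.45
tcp_pos: [0.4322, 0.3247, 0.0169]
orientation: [0.001, 0.156, 0.988, 0.001]
wrist_force: [0.1, -1.6, 6.2]
finger_gap: 0.0583
```

Request:
{"api": "move_arm", "payload": {
  "commands": [
    [[0,0,0.3],[0,0,0],-1],
    [[0,0,0.8],[0,0,0],-1],
    [[0,0,1],[0,0,0],-1],
    [[0,0,0.8],[0,0,0],-1],
    [[0,0,0],[0,0,0],-1]
  ]
}}

```text
clock: 9.95
tcp_pos: [0.4343, 0.326, 0.1374]
orientation: [0.004, 0.156, 0.988, 0.003]
wrist_force: [0.3, 0.2, -0.9]
finger_gap: 0.0584
```

Request:
{"api": "move_arm", "payload": {
  "commands": [
    [[0.1,-0.5,0],[0,0,0],-1],
    [[0.24,-0.95,0],[0,0,0],-1],
    [[0.24,-0.95,0],[0,0,0],-1],
    [[0.24,-0.95,0],[0,0,0],-1],
    [[0.24,-0.95,0],[0,0,0],-1]
  ]
}}

```text
clock: 10.45
tcp_pos: [0.4735, 0.1509, 0.1313]
orientation: [-0.0, 0.155, 0.988, -0.0]
wrist_force: [0.9, -0.1, -1.4]
finger_gap: 0.0578
```

Request:
{"api": "move_arm", "payload": {
  "commands": [
    [[0.24,-0.95,0],[0,0,0],-1],
    [[0.24,-0.95,0],[0,0,0],-1],
    [[0.21,-0.95,0],[0,0,0],-1],
    [[0,0,0],[0,0,0],-1],
    [[0,0,0],[0,0,0],-1]
  ]
}}

```text
clock: 10.95
tcp_pos: [0.501, 0.0375, 0.1312]
orientation: [-0.0, 0.157, 0.988, 0.0]
wrist_force: [0.2, -0.1, -1.0]
finger_gap: 0.0583
```

```bash
python3 - <<'E'
from h import *
s=env.get_state();print(s["clock"],s["tcp_pos"],s["orientation"],s["wrist_force"],s["finger_gap"])
c=cam("wrist"); cv2.imwrite("pics/w6.png",c["frame"][:,:,::-1]); discs(c,"white",z=s["tcp_pos"][2]-.0049)
E
```

```text
10.95 [0.50103756 0.03749958 0.13120739] [-4.50648302e-04  1.56923291e-01  9.87610673e-01  1.90098149e-04] [ 0.19604672 -0.12805559 -0.99771815] 0.05833620997769034
white [285. 193.] fit [0.4729 0.0475] r 0.0127 minenc 0.4754 0.0465 0.0169
white [281. 278.] fit [0.5009 0.0373] r 0.0288 minenc 0.5009 0.0373 0.0293
white [438. 391.] fit [0.5703 0.0849] r 0.0062 minenc 0.5712 0.0849 0.0081
```

View pics/w6.png

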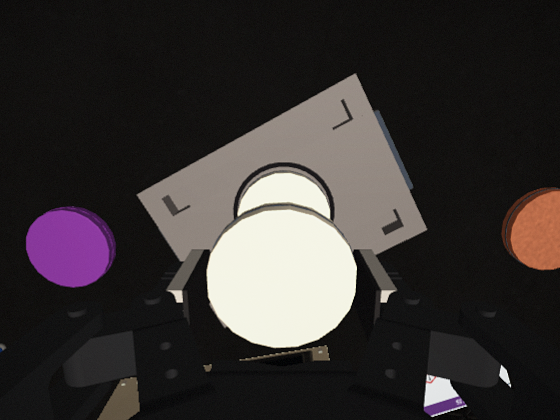

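Request:
{"api": "move_arm", "payload": {
  "commands": [
    [[0.06,0.02,-0.5],[0,0,0],-1],
    [[0,0,-0.8],[0,0,0],-1],
    [[0,0,-0.5],[0,0,0],-1],
    [[0,0,0],[0,0,0],-1],
    [[0,0,0],[0,0,0],-1]
  ]
}}

```text
clock: 11.5
tcp_pos: [0.5032, 0.0402, 0.0595]
orientation: [-0.001, 0.155, 0.988, 0.0]
wrist_force: [0.6, 0.0, -0.4]
finger_gap: 0.0579
```

Request:
{"api": "move_arm", "payload": {
  "commands": [
    [[0.01,-0.04,-0.15],[0,0,0],-1],
    [[0,0,-0.05],[0,0,0],-1],
    [[0,0,0],[0,0,0],-1],
    [[0,0,0],[0,0,0],-1]
  ]
}}

```text
clock: 11.9
tcp_pos: [0.5044, 0.0374, 0.0518]
orientation: [0.0, 0.156, 0.988, 0.0]
wrist_force: [-0.5, -0.2, -0.6]
finger_gap: 0.0582
```

Request:
{"api": "move_arm", "payload": {
  "commands": [
    [[-0.02,0.01,-0.02],[0,0,0],-1],
    [[0,0,0],[0,0,0],-1],
    [[0,0,0],[0,0,0],0],
    [[0,0,0],[0,0,0],1],
    [[0,0,0],[0,0,0],1]
  ]
}}

```text
clock: 12.4
tcp_pos: [0.5033, 0.0378, 0.0506]
orientation: [-0.0, 0.156, 0.988, 0.0]
wrist_force: [-0.2, -0.2, 0.5]
finger_gap: 0.084
```

Request:
{"api": "move_arm", "payload": {
  "commands": [
    [[0,0,0],[0,0,0],1],
    [[0,0,0.3],[0,0,0],1],
    [[0,0,0.6],[0,0,0],1],
    [[0,0,1],[0,0,0],1],
    [[0,0,0.6],[0,0,0],1]
  ]
}}

```text
clock: 12.9
tcp_pos: [0.5042, 0.0378, 0.1539]
orientation: [0.001, 0.156, 0.988, 0.0]
wrist_force: [0.8, -0.5, -0.2]
finger_gap: 0.0852
```

Request:
{"api": "move_arm", "payload": {
  "commands": [
    [[0,0,0],[0,0,0],1],
    [[0,0,0],[0,0,0],1]
  ]
}}

```text
clock: 13.1
tcp_pos: [0.5039, 0.0378, 0.1517]
orientation: [0.001, 0.156, 0.988, 0.0]
wrist_force: [-0.2, 0.2, -0.1]
finger_gap: 0.0856
```

```bash
cat >>h.py <<'E'
def disc1(c,uv,z,thr=248,ch="min"):
    f=c["frame"].astype(int); g=f.min(2) if ch=="min" else f[:,:,0]
    k,l,st,ce=cv2.connectedComponentsWithStats((g>thr).astype(np.uint8)); i=l[uv[1],uv[0]]
    W=p2w(c,max(cv2.findContours((l==i).astype(np.uint8),0,1)[0],key=len)[:,0],z)[:,:2]
    print("disc1",cv2.minEnclosingCircle(W.astype(np.float32)))
E
python3 - <<'E'
from h import *
s=env.get_state();print(s["clock"],s["tcp_pos"],s["wrist_force"],s["finger_gap"])
c=cam("wrist"); cv2.imwrite("pics/w7.png",c["frame"][:,:,::-1]); disc1(c,(281,200),.046); discs(c,"white",.046)
E
```

```text
13.1 [0.50388195 0.03783354 0.15170792] [-0.17857399  0.18306895 -0.06250498] 0.08555940322607294
disc1 ((0.50362628698349, 0.037622321397066116), 0.029866613447666168)
```

View pics/w7.png

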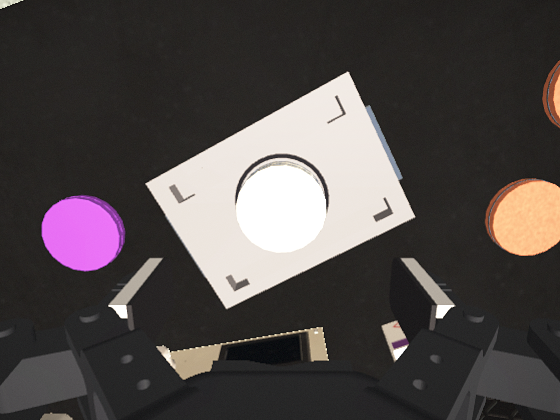

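Request:
{"api": "move_arm", "payload": {
  "commands": [
    [[0.12,0.5,0],[0,0,0],1],
    [[0.25,1,0],[0,0,0],1],
    [[0.25,1,0],[0,0,0],1],
    [[0.25,1,0],[0,0,0],1],
    [[0.25,1,0],[0,0,0],1]
  ]
}}

```text
clock: 13.65
tcp_pos: [0.5473, 0.2191, 0.149]
orientation: [-0.001, 0.156, 0.988, -0.001]
wrist_force: [1.0, 0.3, -0.1]
finger_gap: 0.0855
```

Request:
{"api": "move_arm", "payload": {
  "commands": [
    [[0.25,0.95,0],[0,0,0],1],
    [[0.25,0.95,-0.3],[0,0,0],1],
    [[0.25,0.8,-0.6],[0,0,0],1],
    [[0,0,-0.6],[0,0,0],1],
    [[0,0,0],[0,0,0],1]
  ]
}}

```text
clock: 14.15
tcp_pos: [0.5744, 0.3255, 0.0846]
orientation: [-0.004, 0.155, 0.988, -0.003]
wrist_force: [-1.1, -0.4, 0.9]
finger_gap: 0.0855
```

Request:
{"api": "move_arm", "payload": {
  "commands": [
    [[0,0,0],[0,0,0],1],
    [[0,0,0],[0,0,0],1]
  ]
}}

```text
clock: 14.35
tcp_pos: [0.5785, 0.3252, 0.0915]
orientation: [0.0, 0.156, 0.988, 0.0]
wrist_force: [0.6, -0.3, 0.4]
finger_gap: 0.0854
```

```bash
python3 - <<'E'
from h import *
s=env.get_state();print(s["clock"],s["tcp_pos"],s["wrist_force"],s["finger_gap"])
c=cam("wrist"); cv2.imwrite("pics/w8.png",c["frame"][:,:,::-1]); discs(c,"white",.012)
E
```

```text
14.35 [0.5785109  0.32524723 0.09150834] [ 0.58418592 -0.25589675  0.42242708] 0.08541406511105794
white [286. 222.] fit [0.5798 0.3277] r 0.0289 minenc 0.5799 0.3277 0.0294
```

View pics/w8.png

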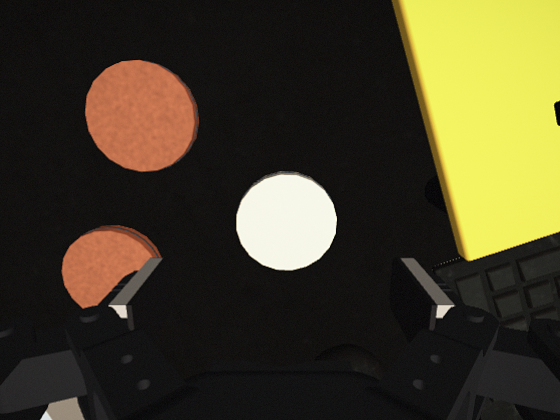

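Request:
{"api": "move_arm", "payload": {
  "commands": [
    [[0.03,0.06,-0.6],[0,0,0],1],
    [[0,0,-0.7],[0,0,0],1],
    [[0,0,-0.4],[0,0,0],1],
    [[0,0,-0.17],[0,0,0],1],
    [[0,0,0],[0,0,0],1]
  ]
}}

```text
clock: 14.9
tcp_pos: [0.5794, 0.3277, 0.016]
orientation: [-0.0, 0.156, 0.988, -0.0]
wrist_force: [-0.7, -1.1, 0.1]
finger_gap: 0.0859
```

Request:
{"api": "move_arm", "payload": {
  "commands": [
    [[0,0,0],[0,0,0],1],
    [[0,0,0],[0,0,0],1]
  ]
}}

```text
clock: 15.1
tcp_pos: [0.5805, 0.3286, 0.0176]
orientation: [0.001, 0.156, 0.988, 0.001]
wrist_force: [0.4, -0.5, 0.3]
finger_gap: 0.0852
```

Request:
{"api": "move_arm", "payload": {
  "commands": [
    [[0,-0.01,-0.02],[0,0,0],-1],
    [[0,0,0],[0,0,0],-1],
    [[0,0,0],[0,0,0],-1],
    [[0,0,0],[0,0,0],-1],
    [[0,0,0],[0,0,0],-1]
  ]
}}

```text
clock: 15.6
tcp_pos: [0.5799, 0.328, 0.0161]
orientation: [0.001, 0.156, 0.988, 0.0]
wrist_force: [-0.8, 0.3, 5.7]
finger_gap: 0.058
```

Request:
{"api": "move_arm", "payload": {
  "commands": [
    [[0,0,0.3],[0,0,0],-1],
    [[0,0,0.8],[0,0,0],-1],
    [[0,0,1],[0,0,0],-1],
    [[0,0,0.8],[0,0,0],-1],
    [[0,0,0],[0,0,0],-1]
  ]
}}

```text
clock: 16.1
tcp_pos: [0.5824, 0.3292, 0.1375]
orientation: [0.004, 0.156, 0.988, 0.003]
wrist_force: [0.8, 0.0, -0.1]
finger_gap: 0.0581
```

Request:
{"api": "move_arm", "payload": {
  "commands": [
    [[-0.12,-0.5,0],[0,0,0],-1],
    [[-0.26,-0.97,0],[0,0,0],-1],
    [[-0.26,-0.97,0],[0,0,0],-1],
    [[-0.26,-0.97,0],[0,0,0],-1],
    [[-0.26,-0.97,0],[0,0,0],-1]
  ]
}}

```text
clock: 16.6
tcp_pos: [0.5317, 0.1513, 0.1304]
orientation: [-0.001, 0.156, 0.988, -0.0]
wrist_force: [0.3, -1.1, -0.3]
finger_gap: 0.0582
```

Request:
{"api": "move_arm", "payload": {
  "commands": [
    [[-0.26,-0.97,0],[0,0,0],-1],
    [[-0.26,-0.97,0],[0,0,0],-1],
    [[-0.24,-0.92,0],[0,0,0],-1],
    [[0,0,0],[0,0,0],-1],
    [[0,0,0],[0,0,0],-1]
  ]
}}

```text
clock: 17.1
tcp_pos: [0.5022, 0.0377, 0.1308]
orientation: [-0.0, 0.157, 0.988, 0.0]
wrist_force: [-0.0, 0.1, -1.2]
finger_gap: 0.0581
```

```bash
python3 - <<'E'
from h import *
s=env.get_state();print(s["clock"],s["tcp_pos"],s["orientation"],s["wrist_force"],s["finger_gap"])
c=cam("wrist"); cv2.imwrite("pics/w9.png",c["frame"][:,:,::-1]); discs(c,"white",z=s["tcp_pos"][2]-.0049)
E
```

```text
17.1 [0.50216061 0.03765881 0.13078247] [-3.13392305e-04  1.56838521e-01  9.87624172e-01  2.72550979e-04] [-0.03812624  0.11373262 -1.21718114] 0.05806394444115732
white [283. 194.] fit [0.4753 0.0465] r 0.0136 minenc 0.4773 0.0458 0.0179
white [281. 279.] fit [0.5026 0.0373] r 0.029 minenc 0.5026 0.0372 0.0295
white [438. 390.] fit [0.5711 0.0851] r 0.0061 minenc 0.5717 0.0849 0.0079
```

View pics/w9.png

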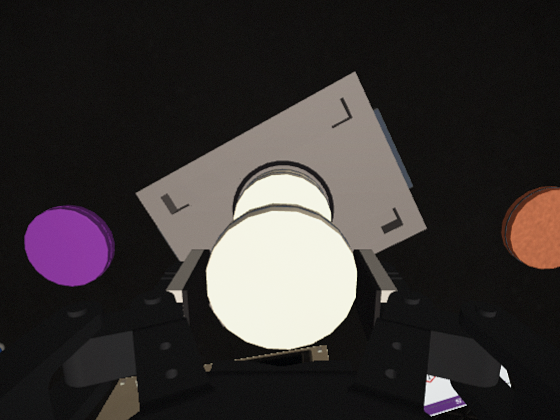

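Request:
{"api": "move_arm", "payload": {
  "commands": [
    [[0.03,0.01,-0.5],[0,0,0],-1],
    [[0,0,-0.7],[0,0,0],-1],
    [[0,0,-0.4],[0,0,0],-1],
    [[0,0,0],[0,0,0],-1],
    [[0,0,0],[0,0,0],-1]
  ]
}}

```text
clock: 17.65
tcp_pos: [0.5038, 0.0397, 0.067]
orientation: [-0.0, 0.155, 0.988, 0.0]
wrist_force: [-0.1, 0.3, 0.6]
finger_gap: 0.0583
```

Request:
{"api": "move_arm", "payload": {
  "commands": [
    [[0,0,0],[0,0,0],-1]
  ]
}}

```text
clock: 17.75
tcp_pos: [0.5048, 0.0392, 0.068]
orientation: [0.001, 0.155, 0.988, 0.0]
wrist_force: [0.5, 0.5, -1.1]
finger_gap: 0.0583
```

Request:
{"api": "move_arm", "payload": {
  "commands": [
    [[-0.03,-0.03,-0.13],[0,0,0],-1],
    [[0,0,0],[0,0,0],-1],
    [[0,0,0],[0,0,0],-1]
  ]
}}

```text
clock: 18.05
tcp_pos: [0.5027, 0.0374, 0.0621]
orientation: [0.0, 0.156, 0.988, 0.0]
wrist_force: [-0.1, 1.8, -1.1]
finger_gap: 0.0582
```

Request:
{"api": "move_arm", "payload": {
  "commands": [
    [[0.01,0.01,0],[0,0,0],-1],
    [[0,0,0],[0,0,0],-1],
    [[0,0,0],[0,0,0],0],
    [[0,0,0],[0,0,0],1],
    [[0,0,0],[0,0,0],1]
  ]
}}

```text
clock: 18.55
tcp_pos: [0.5031, 0.0379, 0.0618]
orientation: [0.0, 0.156, 0.988, 0.0]
wrist_force: [0.0, 0.0, -0.3]
finger_gap: 0.0839
```

Request:
{"api": "move_arm", "payload": {
  "commands": [
    [[0,0,0],[0,0,0],1],
    [[0,0,0.3],[0,0,0],1],
    [[0,0,0.6],[0,0,0],1],
    [[0,0,1],[0,0,0],1],
    [[0,0,0.6],[0,0,0],1]
  ]
}}

```text
clock: 19.05
tcp_pos: [0.5038, 0.0378, 0.1651]
orientation: [0.001, 0.156, 0.988, 0.0]
wrist_force: [-0.1, 0.0, 0.2]
finger_gap: 0.0852
```

Request:
{"api": "move_arm", "payload": {
  "commands": [
    [[0,0,0],[0,0,0],1],
    [[0,0,0],[0,0,0],1]
  ]
}}

```text
clock: 19.25
tcp_pos: [0.5035, 0.0378, 0.1629]
orientation: [0.001, 0.156, 0.988, 0.0]
wrist_force: [-0.3, 0.2, -1.6]
finger_gap: 0.0856
```

```bash
python3 - <<'E'
from h import *
s=env.get_state();print(s["clock"],s["tcp_pos"],s["wrist_force"],s["finger_gap"])
c=cam("wrist"); cv2.imwrite("pics/w10.png",c["frame"][:,:,::-1]); disc1(c,(281,200),.058); discs(c,"white",.058)
c=cam("top"); crop(c,100,150,450,310,2.2,"t3.png")
E
```

```text
19.25 [0.50349404 0.03783219 0.16288913] [-0.26176419  0.23637803 -1.61717269] 0.08562464889216576
disc1 ((0.5033448338508606, 0.037562765181064606), 0.029858388006687164)
```

View pics/w10.png

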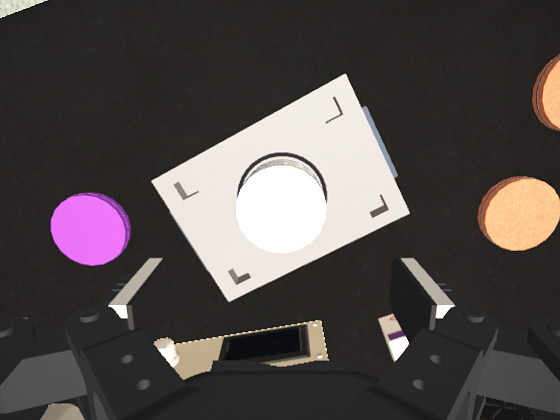

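View pics/t3.png

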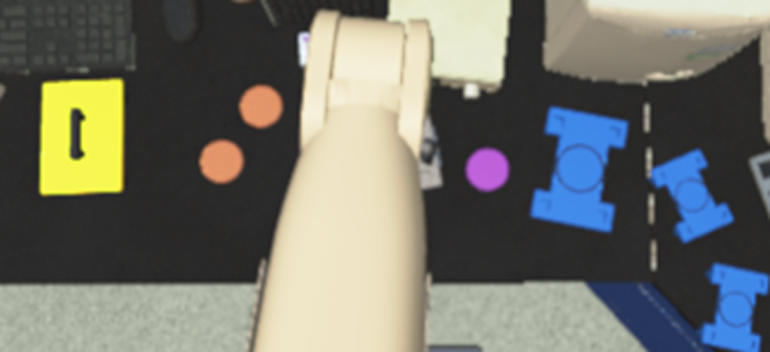

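Request:
{"api": "move_arm", "payload": {
  "commands": [
    [[0,-0.5,0.5],[0,0,0],1],
    [[-0.05,-0.9,1],[0,0,0],1],
    [[-0.05,-1,0.7],[0,0,0],1],
    [[-0.05,-1,0],[0,0,0],1],
    [[-0.05,-1,0],[0,0,0],1]
  ]
}}

```text
clock: 19.85
tcp_pos: [0.4949, -0.1369, 0.2469]
orientation: [0.0, 0.156, 0.988, 0.0]
wrist_force: [0.0, 0.9, 0.2]
finger_gap: 0.0854
```

Request:
{"api": "move_arm", "payload": {
  "commands": [
    [[-0.1,-1,0],[0,0,0],1],
    [[-0.1,-1,0],[0,0,0],1],
    [[0,-0.6,0],[0,0,0],1],
    [[0,0,0],[0,0,0],1],
    [[0,0,0],[0,0,0],1]
  ]
}}

```text
clock: 20.35
tcp_pos: [0.4863, -0.2394, 0.2455]
orientation: [-0.001, 0.156, 0.988, 0.001]
wrist_force: [0.5, -0.0, 0.8]
finger_gap: 0.0854
```

```bash
python3 - <<'E'
from h import *
s=env.get_state();print(s["clock"],s["tcp_pos"],s["orientation"],s["wrist_force"],s["finger_gap"])
c=cam("wrist"); cv2.imwrite("pics/w11.png",c["frame"][:,:,::-1])
E
```

```text
20.35 [ 0.48634351 -0.23944132  0.24552198] [-1.34310875e-03  1.56426635e-01  9.87688253e-01  9.04716332e-04] [ 0.51950752 -0.02295285  0.7985645 ] 0.08544558063476829
```

View pics/w11.png

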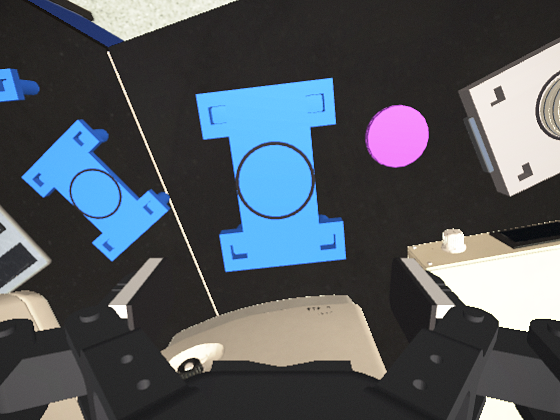

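```bash
cat >>h.py <<'E'
def quad(c,pts,z):
    """corner px order around; refine subpix; give centre & angle of both axes"""
    P=p2w(c,pts,z)[:,:2]; print("quad",P.round(4).tolist(),"ctr",P.mean(0).round(4))
    for i in range(4):
        d=P[(i+1)%4]-P[i]; print("  edge",np.linalg.norm(d).round(4),np.degrees(np.arctan2(d[1],d[0])).round(2))
def bluequad(c,seed,z=.066,hmin=95,hmax=115,eps=None):
    h=cv2.cvtColor(c["frame"],cv2.COLOR_RGB2HSV); m=((h[:,:,0]>=hmin)&(h[:,:,0]<=hmax)&(h[:,:,1]>110)&(h[:,:,2]>150)).astype(np.uint8)
    m=cv2.morphologyEx(m,cv2.MORPH_CLOSE,np.ones((7,7)))
    k,l,st,ce=cv2.connectedComponentsWithStats(m); cn=max(cv2.findContours((l==l[seed[1],seed[0]]).astype(np.uint8),0,1)[0],key=len)[:,0]
    W=(p2w(c,cn,z)[:,:2]*1000).astype(np.float32); (cx,cy),(w,hh),a=cv2.minAreaRect(W)
    if w>hh: w,hh,a=hh,w,a-90
    print("bluerect",round(cx/1e3,4),round(cy/1e3,4),w,hh,"short ang",round(a,2))
E
python3 - <<'E'
from h import *
c=cam("wrist")
print(env.get_state()["tcp_pos"])
ring(c,(275,180),.066); quad(c,[(196,94),(333,78),(346,260),(225,272)],.066); bluequad(c,(275,180))
crop(c,180,60,380,290,2.6,"tr.png")
E
```

```text
[ 0.48673946 -0.2384501   0.24617302]
ring [ 0.4797 -0.2428] n 117 r 0.0324 sd 0.0001
quad [[0.3929, -0.2802], [0.415, -0.1723], [0.5687, -0.2036], [0.5461, -0.3117]] ctr [ 0.4807 -0.242 ]
  edge 0.1101 78.45
  edge 0.1569 -11.5
  edge 0.1105 -101.82
  edge 0.1563 168.38
bluerect 0.4797 -0.2428 110.44557189941406 156.48182678222656 short ang 78.56
```

View pics/tr.png

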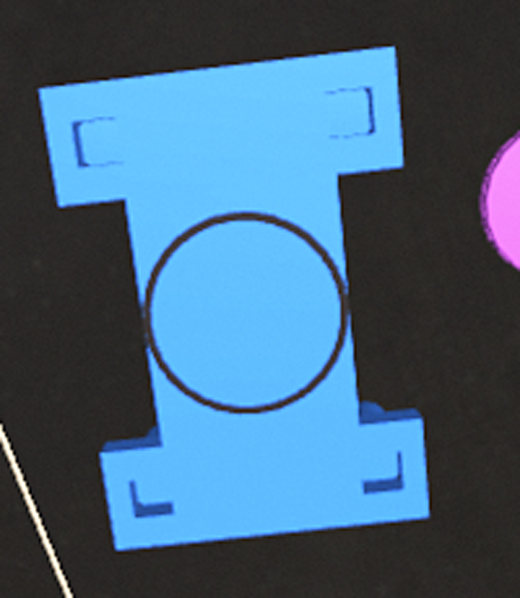

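Request:
{"api": "move_arm", "payload": {
  "commands": [
    [[-0.1,-0.05,-0.5],[0,0,0.4],1],
    [[-0.07,-0.06,-1],[0,0,0.4],1],
    [[0,0,-1],[0,0,0],1],
    [[0,0,-0.8],[0,0,0],1],
    [[0,0,0],[0,0,0],1]
  ],
  "newtons": 80
}}

```text
clock: 20.95
tcp_pos: [0.4774, -0.2404, 0.1107]
orientation: [-0.004, 0.099, 0.995, 0.002]
wrist_force: [0.2, 1.3, -0.4]
finger_gap: 0.0859
```

Request:
{"api": "move_arm", "payload": {
  "commands": [
    [[0,0,0],[0,0,0],1],
    [[0,0,0],[0,0,0],1]
  ]
}}

```text
clock: 21.15
tcp_pos: [0.4817, -0.2442, 0.1171]
orientation: [0.001, 0.1, 0.995, -0.001]
wrist_force: [0.2, -0.1, -0.2]
finger_gap: 0.0854
```

```bash
cat >>h.py <<'E'
def st():
    s=env.get_state(); q=s["orientation"]; M=R.from_quat([q[1],q[2],q[3],q[0]]).as_matrix()
    print(s["clock"],"tcp",s["tcp_pos"].round(4),"ytool",np.degrees(np.arctan2(M[1,1],M[0,1])).round(2),"tilt",np.degrees(M[:2,2]).round(2),"F",s["wrist_force"].round(1),"gap",round(s["finger_gap"],4),"j6",s["joint_pos"][5].round(2),"j1",s["joint_pos"][0].round(2)); return s
E
python3 - <<'E'
from h import *
st(); c=cam("wrist"); cv2.imwrite("pics/w12.png",c["frame"][:,:,::-1]); ring(c,(275,230),.066)
E
```

```text
21.15 tcp [ 0.4817 -0.2442  0.1171] ytool 78.53 tilt [ 0.15 -0.1 ] F [ 0.2 -0.1 -0.2] gap 0.0854 j6 -0.42 j1 -0.62
ring [ 0.4797 -0.243 ] n 117 r 0.0324 sd 0.0001
```

View pics/w12.png

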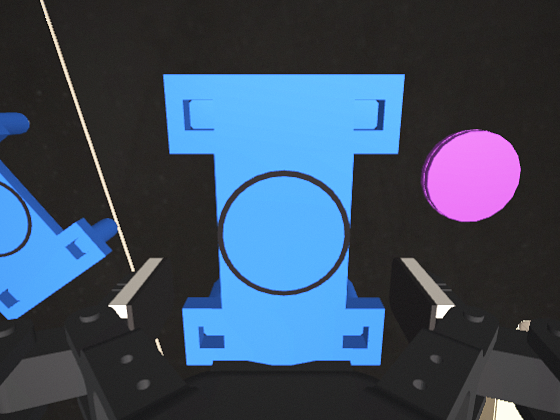

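Request:
{"api": "move_arm", "payload": {
  "commands": [
    [[-0.04,0.02,-0.5],[0,0,0],1],
    [[0,0,-0.5],[0,0,0],1],
    [[0,0,-0.25],[0,0,0],1],
    [[0,0,-0.1],[0,0,0],1],
    [[0,0,0],[0,0,0],1]
  ]
}}

```text
clock: 21.7
tcp_pos: [0.479, -0.2434, 0.0614]
orientation: [0.0, 0.1, 0.995, -0.0]
wrist_force: [-0.2, 0.2, 0.8]
finger_gap: 0.0852
```

Request:
{"api": "move_arm", "payload": {
  "commands": [
    [[0,0,0],[0,0,0],1],
    [[0,0,0],[0,0,0],1]
  ]
}}

```text
clock: 21.9
tcp_pos: [0.4794, -0.2436, 0.0619]
orientation: [0.001, 0.1, 0.995, -0.0]
wrist_force: [0.4, -0.3, -0.4]
finger_gap: 0.0856
```

Grip (TCP z 62–63 mm, tips ≈49.5 mm).

Request:
{"api": "move_arm", "payload": {
  "commands": [
    [[0,0,0.03],[0,0,0],-1],
    [[0,0,0],[0,0,0],-1],
    [[0,0,0],[0,0,0],-1],
    [[0,0,0],[0,0,0],-1],
    [[0,0,0],[0,0,0],-1]
  ],
  "newtons": 80
}}

```text
clock: 22.4
tcp_pos: [0.4796, -0.2442, 0.0636]
orientation: [0.001, 0.1, 0.995, -0.001]
wrist_force: [-2.0, 0.2, 5.4]
finger_gap: 0.066
```

Request:
{"api": "move_arm", "payload": {
  "commands": [
    [[0,0,0.15],[0,0,0],-1],
    [[0,0,0.5],[0,0,0],-1],
    [[0,0,0.8],[0,0,0],-1],
    [[0,0,1],[0,0,0],-1],
    [[0,0,0.8],[0,0,0],-1]
  ]
}}

```text
clock: 22.9
tcp_pos: [0.4785, -0.2429, 0.194]
orientation: [-0.0, 0.1, 0.995, 0.0]
wrist_force: [-0.7, -0.4, -2.6]
finger_gap: 0.0662
```

```bash
python3 - <<'E'
from h import *
s=st(); c=cam("wrist"); cv2.imwrite("pics/w13.png",c["frame"][:,:,::-1]); ring(c,(281,255),.066+s["tcp_pos"][2]-.063)
bluequad(c,(281,250),.066+s["tcp_pos"][2]-.063)
E
```

```text
22.9 tcp [ 0.4785 -0.2429  0.194 ] ytool 78.48 tilt [0.   0.02] F [-0.7 -0.4 -2.6] gap 0.0662 j6 -0.42 j1 -0.62
ring [ 0.4375 -0.2357] n 6 r 0.0351 sd 0.0019
bluerect 0.4576 -0.239 108.97776794433594 111.97822570800781 short ang 78.5
```

View pics/w13.png

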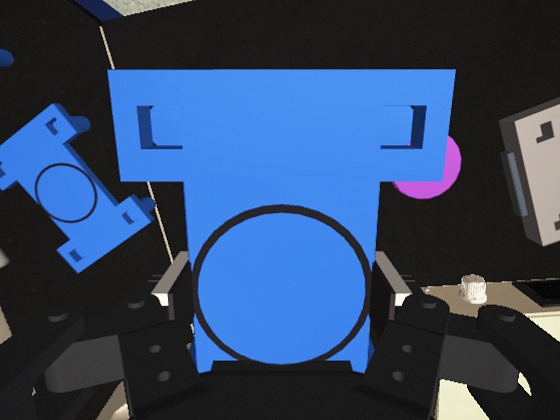

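Request:
{"api": "move_arm", "payload": {
  "commands": [
    [[0,0.4,0.3],[0,0,-0.3],-1],
    [[0.08,0.8,0],[0,0,-0.8],-1],
    [[0.08,0.8,0],[0,0,-0.9],-1],
    [[0.08,0.8,0],[0,0,-0.9],-1],
    [[0.08,0.8,0],[0,0,-0.9],-1]
  ]
}}

```text
clock: 23.45
tcp_pos: [0.491, -0.0978, 0.2039]
orientation: [-0.0, 0.36, 0.933, 0.0]
wrist_force: [-0.2, 0.2, -2.1]
finger_gap: 0.066
```

Request:
{"api": "move_arm", "payload": {
  "commands": [
    [[0.08,0.8,0],[0,0,-0.9],-1],
    [[0.08,0.8,0],[0,0,-0.9],-1],
    [[0.08,0.8,0],[0,0,-0.9],-1],
    [[0.04,0.6,0],[0,0,-0.9],-1],
    [[0.0,0.3,0],[0,0,-0.6],-1]
  ]
}}

```text
clock: 23.95
tcp_pos: [0.5021, 0.035, 0.2039]
orientation: [-0.001, 0.613, 0.79, 0.0]
wrist_force: [-0.1, -0.2, -1.8]
finger_gap: 0.0662
```

Request:
{"api": "move_arm", "payload": {
  "commands": [
    [[0,0,0],[0,0,0],-1],
    [[0,0,0],[0,0,0],-1],
    [[0,0,0],[0,0,0],-1]
  ]
}}

```text
clock: 24.25
tcp_pos: [0.5026, 0.0321, 0.2041]
orientation: [-0.0, 0.612, 0.791, -0.0]
wrist_force: [0.2, -0.3, -2.0]
finger_gap: 0.0658
```

```bash
python3 - <<'E'
from h import *
s=st(); c=cam("wrist"); cv2.imwrite("pics/w14.png",c["frame"][:,:,::-1])
E
```

```text
24.25 tcp [0.5026 0.0321 0.2041] ytool 14.51 tilt [-0.01 -0.01] F [ 0.2 -0.3 -2. ] gap 0.0658 j6 1.22 j1 -0.1
```

View pics/w14.png

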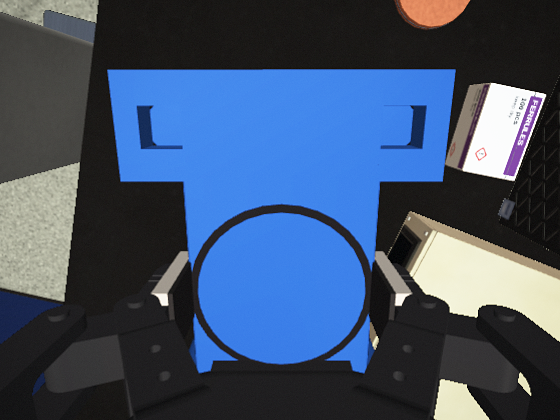

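```bash
python3 - <<'E'
from h import *
s=st(); c=cam("wrist")
zt=s["tcp_pos"][2]+.0025
ring(c,(281,286),zt); ring(c,(281,286),zt+.001)
quad(c,[(108,69),(455,69),(443,181),(120,181)],zt)
print(c["wc"][:3,3])
a=np.radians(10.2); B=np.array([.5034,.0382,0.022]); ex=np.array([np.cos(a),np.sin(a),0]); ey=np.array([-np.sin(a),np.cos(a),0])
pts=[B+ex*sx*.057+ey*sy*.080 for sx,sy in [(-1,-1),(1,-1),(1,1),(-1,1)]]+[B-ey*.033,B+ey*.033]
w0=c["wc"].copy()
for dy,dz in [(-.15,.05),(-.18,.1),(-.2,.1),(-.2,.15),(-.22,.2)]:
    c["wc"]=w0.copy(); c["wc"][1,3]+=dy; c["wc"][2,3]+=dz
    print(dy,dz,w2p(c,pts).round(0).tolist())
E
```

```text
24.3 tcp [0.5026 0.032  0.2041] ytool 14.47 tilt [-0.01 -0.01] F [ 0.1  0.1 -2.7] gap 0.0659 j6 1.22 j1 -0.1
ring [0.5024 0.031 ] n 77 r 0.0323 sd 0.0001
ring [0.5023 0.0316] n 74 r 0.032 sd 0.0001
quad [[0.4303, 0.0926], [0.5358, 0.1199], [0.5451, 0.0853], [0.439, 0.0579]] ctr [0.4876 0.0889]
  edge 0.1089 14.5
  edge 0.0358 -74.9
  edge 0.1096 -165.49
  edge 0.0358 103.93
[0.4859549  0.09495349 0.327266  ]
-0.15 0.05 [[257.0, 96.0], [378.0, 105.0], [405.0, -93.0], [269.0, -106.0], [323.0, 47.0], [331.0, -35.0]]
-0.18 0.1 [[267.0, 69.0], [374.0, 77.0], [398.0, -101.0], [278.0, -112.0], [326.0, 24.0], [333.0, -49.0]]
-0.2 0.1 [[272.0, 49.0], [380.0, 58.0], [406.0, -126.0], [283.0, -137.0], [331.0, 3.0], [339.0, -73.0]]
-0.2 0.15 [[273.0, 56.0], [369.0, 63.0], [390.0, -97.0], [283.0, -106.0], [325.0, 16.0], [332.0, -51.0]]
-0.22 0.2 [[277.0, 45.0], [365.0, 52.0], [383.0, -93.0], [287.0, -101.0], [325.0, 8.0], [331.0, -52.0]]
```

Request:
{"api": "move_arm", "payload": {
  "commands": [
    [[0.01,0.08,-0.2],[0,0,-0.27],-1],
    [[0.01,0.09,-0.5],[0,0,-0.27],-1],
    [[0,0,-0.8],[0,0,0],-1],
    [[0,0,-0.7],[0,0,0],-1],
    [[0,0,-0.4],[0,0,0],-1]
  ]
}}

```text
clock: 24.85
tcp_pos: [0.5022, 0.039, 0.098]
orientation: [-0.001, 0.642, 0.767, -0.001]
wrist_force: [-1.2, 0.1, -2.8]
finger_gap: 0.0661
```

Request:
{"api": "move_arm", "payload": {
  "commands": [
    [[0,0,0],[0,0,0],-1],
    [[0,0,0],[0,0,0],-1],
    [[0,0,0],[0,0,0],-1]
  ]
}}

```text
clock: 25.15
tcp_pos: [0.5046, 0.0392, 0.1015]
orientation: [0.001, 0.642, 0.767, 0.001]
wrist_force: [0.1, -0.2, -1.6]
finger_gap: 0.0662
```

```bash
python3 - <<'E'
from h import *
s=st(); c=cam("wrist"); cv2.imwrite("pics/w15.png",c["frame"][:,:,::-1])
c2=cam("scene"); crop(c2,200,120,360,260,5,"s15.png"); 
s=st(); ring(c,(281,286),s["tcp_pos"][2]+.0022)
E
```

```text
25.15 tcp [0.5046 0.0392 0.1015] ytool 10.14 tilt [ 0.14 -0.01] F [ 0.1 -0.2 -1.6] gap 0.0662 j6 1.31 j1 -0.08
25.25 tcp [0.5046 0.0394 0.1015] ytool 10.15 tilt [ 0.15 -0.01] F [-0.6  0.5 -2.6] gap 0.066 j6 1.31 j1 -0.08
ring [0.5044 0.0381] n 74 r 0.0323 sd 0.0001
```

View pics/w15.png

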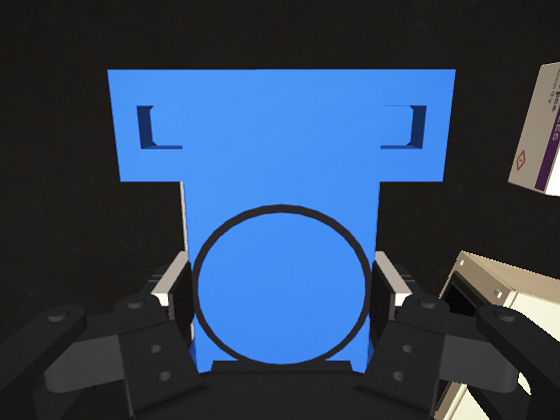

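View pics/s15.png

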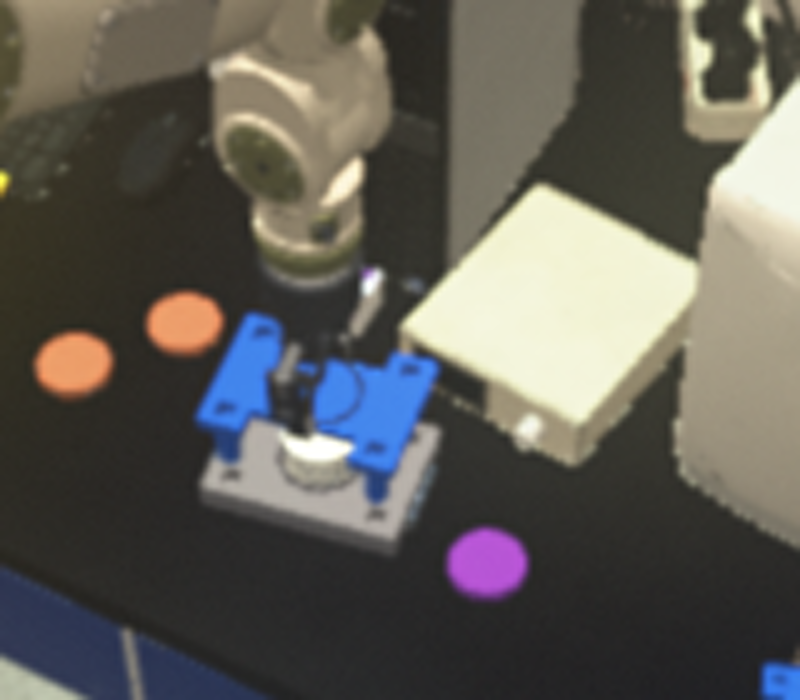

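Request:
{"api": "move_arm", "payload": {
  "commands": [
    [[-0.03,-0.01,-0.2],[0,0,0],-1],
    [[0,0,-0.08],[0,0,0],-1],
    [[0,0,0],[0,0,0],-1],
    [[0,0,0],[0,0,0],-1]
  ]
}}

```text
clock: 25.65
tcp_pos: [0.5021, 0.0393, 0.0888]
orientation: [-0.0, 0.642, 0.767, -0.0]
wrist_force: [-1.1, 0.6, -1.3]
finger_gap: 0.0654
```

Request:
{"api": "move_arm", "payload": {
  "commands": [
    [[0.02,0,-0.1],[0,0,0],-1],
    [[0.01,-0.01,0],[0,0,0],-1],
    [[0,0,0],[0,0,0],-1]
  ]
}}

```text
clock: 25.95
tcp_pos: [0.5035, 0.0388, 0.0849]
orientation: [-0.0, 0.642, 0.767, -0.0]
wrist_force: [0.7, 0.2, -1.9]
finger_gap: 0.0665
```

Request:
{"api": "move_arm", "payload": {
  "commands": [
    [[0,0,-0.06],[0,0,0],-1],
    [[0,0,-0.06],[0,0,0],-1],
    [[0,0,0],[0,0,0],-1]
  ]
}}

```text
clock: 26.25
tcp_pos: [0.5032, 0.0389, 0.0797]
orientation: [-0.0, 0.642, 0.767, -0.0]
wrist_force: [0.1, -0.0, -2.6]
finger_gap: 0.0659
```

In the sockets without contact; continue to the shoulders.

Request:
{"api": "move_arm", "payload": {
  "commands": [
    [[0,0,-0.06],[0,0,0],-1],
    [[0,0,-0.03],[0,0,0],-1],
    [[0,0,0],[0,0,0],-1]
  ]
}}

```text
clock: 26.55
tcp_pos: [0.5033, 0.0388, 0.0763]
orientation: [-0.0, 0.642, 0.767, -0.0]
wrist_force: [-0.6, 0.5, -2.5]
finger_gap: 0.0659
```

Request:
{"api": "move_arm", "payload": {
  "commands": [
    [[0,0,-0.03],[0,0,0],-1],
    [[0,0,-0.03],[0,0,0],-1],
    [[0,0,0],[0,0,0],-1]
  ]
}}

```text
clock: 26.85
tcp_pos: [0.5036, 0.0388, 0.0758]
orientation: [0.0, 0.642, 0.767, 0.0]
wrist_force: [-4.1, 1.3, 12.3]
finger_gap: 0.0658
```

Request:
{"api": "move_arm", "payload": {
  "commands": [
    [[0,0,0.03],[0,0,0],-0.2],
    [[0,0,0],[0,0,0],1],
    [[0,0,0],[0,0,0],1],
    [[0,0,0],[0,0,0],1],
    [[0,0,0],[0,0,0],1]
  ]
}}

```text
clock: 27.35
tcp_pos: [0.5036, 0.0388, 0.0753]
orientation: [0.0, 0.642, 0.767, 0.0]
wrist_force: [-0.3, -1.0, 1.2]
finger_gap: 0.0851
```

Request:
{"api": "move_arm", "payload": {
  "commands": [
    [[0,0,0.3],[0,0,0],1],
    [[0,0,0.6],[0,0,0],1],
    [[0,0,1],[0,0,0],1],
    [[0,0,1],[0,0,0],1],
    [[0,0,1],[0,0,0],1]
  ]
}}

```text
clock: 27.85
tcp_pos: [0.5032, 0.0388, 0.2338]
orientation: [0.0, 0.642, 0.767, 0.0]
wrist_force: [0.9, 0.6, 0.3]
finger_gap: 0.0855
```

Request:
{"api": "move_arm", "payload": {
  "commands": [
    [[0,0,0],[0,0,0],1],
    [[0,0,0],[0,0,0],1],
    [[0,0,0],[0,0,0],1]
  ]
}}

```text
clock: 28.15
tcp_pos: [0.5029, 0.0389, 0.2308]
orientation: [-0.0, 0.642, 0.767, -0.0]
wrist_force: [-0.7, -0.2, -0.0]
finger_gap: 0.0851
```

```bash
python3 - <<'E'
from h import *
s=st(); c=cam("wrist"); cv2.imwrite("pics/w16.png",c["frame"][:,:,::-1])
c2=cam("scene"); crop(c2,200,120,360,260,5,"s16.png"); 
c2=cam("top"); crop(c2,100,150,450,310,2.2,"t16.png")
ring(c,(281,200),.078); bluequad(c,(281,200),.078)
E
```

```text
28.15 tcp [0.5029 0.0389 0.2308] ytool 10.16 tilt [-0.06  0.  ] F [-0.7 -0.2 -0. ] gap 0.0851 j6 1.31 j1 -0.08
ring [0.5035 0.0378] n 120 r 0.0324 sd 0.0001
bluerect 0.5035 0.0378 110.16845703125 155.68429565429688 short ang 10.23
```

View pics/w16.png

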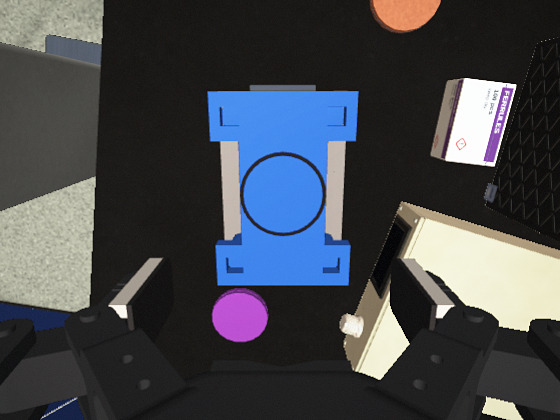

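View pics/s16.png

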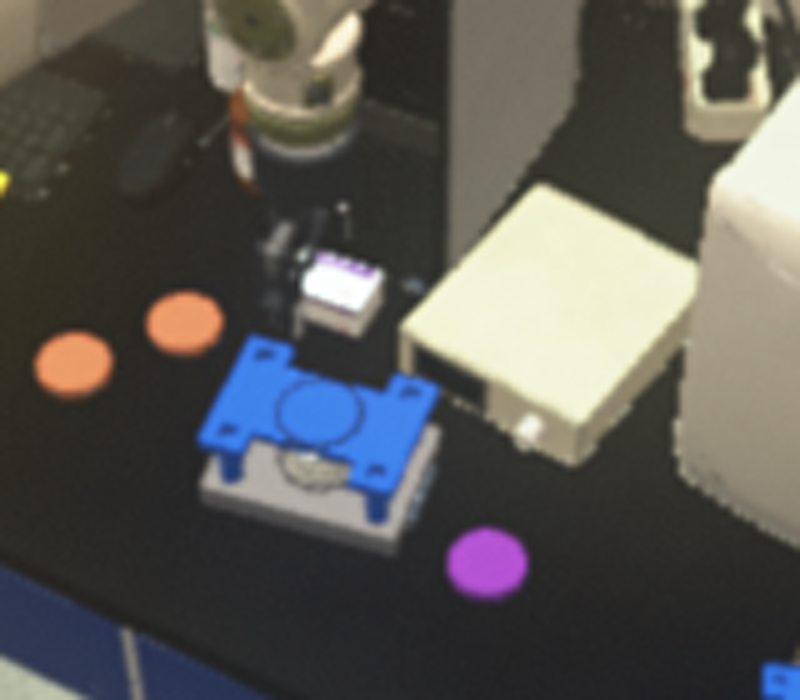

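View pics/t16.png

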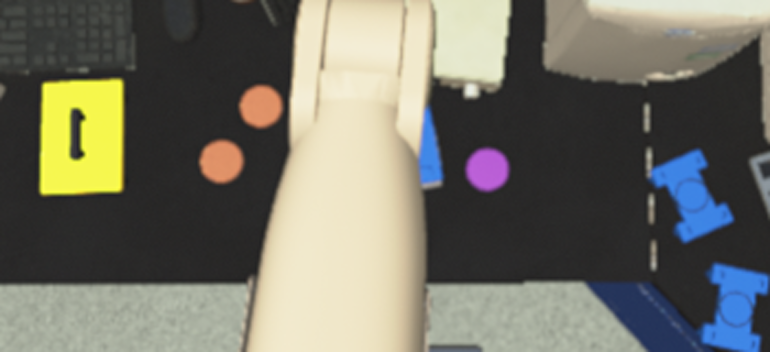

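Request:
{"api": "move_arm", "payload": {
  "commands": [
    [[-0.02,0.5,0],[0,0,0],1],
    [[-0.03,0.95,0],[0,0,0],1],
    [[-0.03,0.95,0],[0,0,0],1],
    [[-0.03,0.95,-0.3],[0,0,0],1],
    [[-0.03,0.95,-0.6],[0,0,0],1]
  ]
}}

```text
clock: 28.8
tcp_pos: [0.4986, 0.2124, 0.1958]
orientation: [0.001, 0.642, 0.767, 0.001]
wrist_force: [0.7, 0.4, -0.1]
finger_gap: 0.0852
```

Request:
{"api": "move_arm", "payload": {
  "commands": [
    [[-0.03,0.95,-0.8],[0,0,0],1],
    [[0,0.45,-0.8],[0,0,0],1],
    [[0,0,-0.7],[0,0,0],1],
    [[0,0,0],[0,0,0],1],
    [[0,0,0],[0,0,0],1]
  ]
}}

```text
clock: 29.3
tcp_pos: [0.4959, 0.2664, 0.1027]
orientation: [-0.001, 0.642, 0.767, -0.001]
wrist_force: [0.1, 0.2, -0.0]
finger_gap: 0.0854
```

Request:
{"api": "move_arm", "payload": {
  "commands": [
    [[0,0,0],[0,0,0],1],
    [[0,0,0],[0,0,0],1]
  ],
  "newtons": 40
}}

```text
clock: 29.5
tcp_pos: [0.4981, 0.2667, 0.1052]
orientation: [0.001, 0.642, 0.767, 0.001]
wrist_force: [-1.4, 1.0, -0.3]
finger_gap: 0.0856
```

```bash
python3 - <<'E'
from h import *
s=st(); c=cam("wrist"); cv2.imwrite("pics/w17.png",c["frame"][:,:,::-1]); discs(c,"red")
E
```

```text
29.5 tcp [0.4981 0.2667 0.1052] ytool 10.1 tilt [0.18 0.06] F [-1.4  1.  -0.3] gap 0.0856 j6 1.74 j1 0.35
red [360. 276.] fit [0.5712 0.2227] r 0.0231 minenc 0.561 0.2294 0.0226
```

View pics/w17.png

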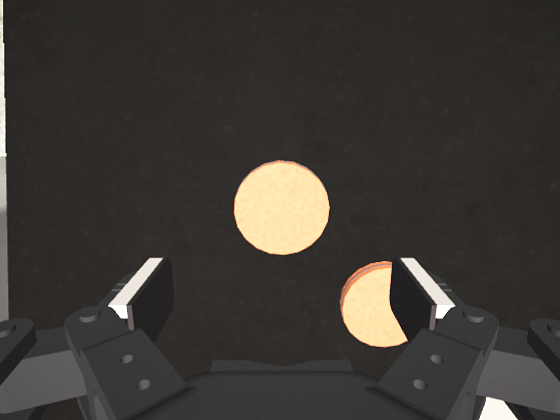

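```bash
python3 - <<'E'
from h import *
s=st(); c=cam("wrist"); print(c["frame"][200,281],c["frame"][100,281]); disc1(c,(281,200),.012,thr=215,ch="r")
E
```

```text
29.55 tcp [0.498  0.2667 0.1051] ytool 10.1 tilt [0.17 0.06] F [-0.1  0.3  0.2] gap 0.0855 j6 1.74 j1 0.35
[255 235 182] [49 44 41]
disc1 ((0.49687281250953674, 0.27054262161254883), 0.0302378349006176)
```

Request:
{"api": "move_arm", "payload": {
  "commands": [
    [[-0.03,0.09,-0.7],[0,0,0],1],
    [[0,0,-0.8],[0,0,0],1],
    [[0,0,-0.5],[0,0,0],1],
    [[0,0,-0.2],[0,0,0],1],
    [[0,0,0],[0,0,0],1]
  ]
}}

```text
clock: 30.1
tcp_pos: [0.4951, 0.27, 0.0149]
orientation: [-0.0, 0.642, 0.767, -0.001]
wrist_force: [-0.1, 0.1, 0.2]
finger_gap: 0.0853
```

Request:
{"api": "move_arm", "payload": {
  "commands": [
    [[0,0,0],[0,0,0],1],
    [[0,0,0],[0,0,0],1]
  ]
}}

```text
clock: 30.3
tcp_pos: [0.4968, 0.2708, 0.0169]
orientation: [0.001, 0.642, 0.767, 0.001]
wrist_force: [-0.2, 0.1, 0.5]
finger_gap: 0.0854
```

Request:
{"api": "move_arm", "payload": {
  "commands": [
    [[0,0,0],[0,0,0],-1],
    [[0,0,0],[0,0,0],-1],
    [[0,0,0],[0,0,0],-1],
    [[0,0,0],[0,0,0],-1],
    [[0,0,0],[0,0,0],-1]
  ]
}}

```text
clock: 30.8
tcp_pos: [0.4962, 0.2707, 0.0166]
orientation: [0.001, 0.642, 0.767, 0.001]
wrist_force: [-1.5, -1.1, 6.5]
finger_gap: 0.058
```

Request:
{"api": "move_arm", "payload": {
  "commands": [
    [[0,0,0.3],[0,0,0],-1],
    [[0,0,0.8],[0,0,0],-1],
    [[0,0,1],[0,0,0],-1],
    [[0,0,1],[0,0,0],-1],
    [[0,0,0.8],[0,0,0],-1]
  ]
}}

```text
clock: 31.3
tcp_pos: [0.4958, 0.2706, 0.1746]
orientation: [0.001, 0.642, 0.767, 0.001]
wrist_force: [0.7, -0.3, -0.7]
finger_gap: 0.0574
```

Request:
{"api": "move_arm", "payload": {
  "commands": [
    [[0.03,-0.5,0],[0,0,0],-1],
    [[0.03,-0.95,0],[0,0,0],-1],
    [[0.03,-0.95,0],[0,0,0],-1],
    [[0.03,-0.95,0],[0,0,0],-1],
    [[0.03,-0.95,0],[0,0,0],-1]
  ]
}}

```text
clock: 31.8
tcp_pos: [0.5013, 0.0972, 0.1722]
orientation: [0.0, 0.642, 0.767, 0.0]
wrist_force: [0.7, -0.7, -0.8]
finger_gap: 0.058
```

Request:
{"api": "move_arm", "payload": {
  "commands": [
    [[0.02,-0.95,0],[0,0,0],-1],
    [[0,-0.57,0],[0,0,0],-1],
    [[0,0,0],[0,0,0],-1],
    [[0,0,0],[0,0,0],-1],
    [[0,0,0],[0,0,0],-1]
  ]
}}

```text
clock: 32.3
tcp_pos: [0.5023, 0.0383, 0.1717]
orientation: [0.0, 0.641, 0.767, 0.0]
wrist_force: [-0.3, -0.5, -1.1]
finger_gap: 0.0576
```

```bash
python3 - <<'E'
from h import *
s=st(); c=cam("wrist"); cv2.imwrite("pics/w18.png",c["frame"][:,:,::-1]); disc1(c,(281,270),s["tcp_pos"][2]-.0049,thr=120,ch="r")
E
```

```text
32.3 tcp [0.5023 0.0383 0.1717] ytool 10.2 tilt [0.02 0.02] F [-0.3 -0.5 -1.1] gap 0.0576 j6 1.31 j1 -0.08
disc1 ((0.49939054250717163, 0.042926639318466187), 0.054358478635549545)
```

View pics/w18.png

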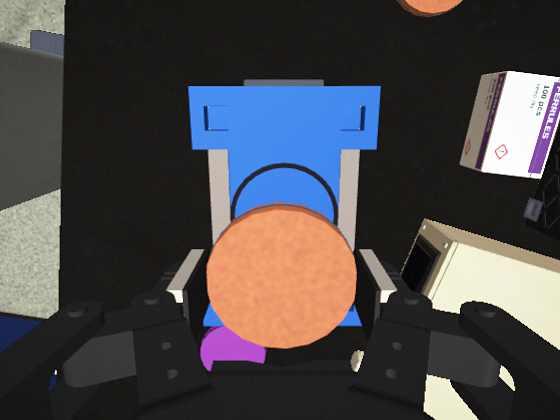

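Request:
{"api": "move_arm", "payload": {
  "commands": [
    [[0.03,-0.01,-0.5],[0,0,0],-1],
    [[0,0,-0.8],[0,0,0],-1],
    [[0,0,-0.4],[0,0,0],-1],
    [[0,0,-0.1],[0,0,0],-1],
    [[0,0,0],[0,0,0],-1]
  ]
}}

```text
clock: 32.85
tcp_pos: [0.5031, 0.0381, 0.099]
orientation: [-0.001, 0.641, 0.767, -0.0]
wrist_force: [-0.3, -0.1, -0.8]
finger_gap: 0.0581
```

Request:
{"api": "move_arm", "payload": {
  "commands": [
    [[0,0,0],[0,0,0],-1],
    [[0,0,0],[0,0,0],-1]
  ]
}}

```text
clock: 33.05
tcp_pos: [0.5045, 0.0374, 0.1006]
orientation: [0.001, 0.642, 0.767, 0.001]
wrist_force: [0.8, 0.2, -0.7]
finger_gap: 0.0581
```

Request:
{"api": "move_arm", "payload": {
  "commands": [
    [[-0.02,0.01,-0.1],[0,0,0],-1],
    [[0,0,-0.03],[0,0,0],-1],
    [[0,0,0],[0,0,0],-1],
    [[0,0,0],[0,0,0],-1]
  ]
}}

```text
clock: 33.45
tcp_pos: [0.5029, 0.0377, 0.0947]
orientation: [0.0, 0.642, 0.767, 0.0]
wrist_force: [-0.8, 0.8, 4.9]
finger_gap: 0.0581
```

Request:
{"api": "move_arm", "payload": {
  "commands": [
    [[0.01,0,0.02],[0,0,0],0],
    [[0,0,0],[0,0,0],1],
    [[0,0,0],[0,0,0],1],
    [[0,0,0],[0,0,0],1],
    [[0,0,0.3],[0,0,0],1]
  ]
}}

```text
clock: 33.95
tcp_pos: [0.5018, 0.0377, 0.1059]
orientation: [-0.001, 0.642, 0.767, -0.001]
wrist_force: [-0.5, 0.5, -0.3]
finger_gap: 0.0857
```

Request:
{"api": "move_arm", "payload": {
  "commands": [
    [[0,0,0.6],[0,0,0],1],
    [[0,0,1],[0,0,0],1],
    [[0,0,1],[0,0,0],1],
    [[0,0,0],[0,0,0],1],
    [[0,0,0],[0,0,0],1]
  ]
}}

```text
clock: 34.45
tcp_pos: [0.5041, 0.0376, 0.2128]
orientation: [0.002, 0.642, 0.767, 0.001]
wrist_force: [0.5, -0.1, -1.0]
finger_gap: 0.0855
```

```bash
python3 - <<'E'
from h import *
s=st(); c=cam("wrist"); cv2.imwrite("pics/w19.png",c["frame"][:,:,::-1]); disc1(c,(281,200),.09,thr=140,ch="r")
E
```

```text
34.45 tcp [0.5041 0.0376 0.2128] ytool 10.16 tilt [ 0.21 -0.02] F [ 0.5 -0.1 -1. ] gap 0.0855 j6 1.31 j1 -0.08
disc1 ((0.5026390552520752, 0.03717256709933281), 0.030297385528683662)
```

View pics/w19.png

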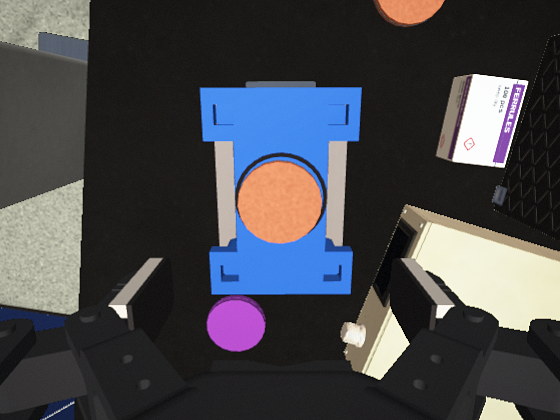

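Request:
{"api": "move_arm", "payload": {
  "commands": [
    [[0.2,0.5,0],[0,0,0],1],
    [[0.38,0.95,0],[0,0,0],1],
    [[0.38,0.95,0],[0,0,0],1],
    [[0.38,0.95,-0.3],[0,0,0],1],
    [[0.38,0.95,-0.7],[0,0,0],1]
  ]
}}

```text
clock: 35.0
tcp_pos: [0.5732, 0.2113, 0.1714]
orientation: [0.001, 0.642, 0.767, 0.001]
wrist_force: [1.1, -0.8, 0.5]
finger_gap: 0.0855
```

Request:
{"api": "move_arm", "payload": {
  "commands": [
    [[0.15,0.25,-0.7],[0,0,0],1],
    [[0,0,-0.6],[0,0,0],1],
    [[0,0,0],[0,0,0],1],
    [[0,0,0],[0,0,0],1],
    [[0,0,0],[0,0,0],1]
  ]
}}

```text
clock: 35.5
tcp_pos: [0.5784, 0.2194, 0.1201]
orientation: [0.0, 0.642, 0.767, 0.001]
wrist_force: [0.4, -0.1, -0.1]
finger_gap: 0.0853
```

```bash
python3 - <<'E'
from h import *
s=st(); c=cam("wrist"); cv2.imwrite("pics/w20.png",c["frame"][:,:,::-1]); print(c["frame"][200,281])
disc1(c,(281,200),.012,thr=150,ch="r"); disc1(c,(281,200),.012,thr=205,ch="r")
E
```

```text
35.5 tcp [0.5784 0.2194 0.1201] ytool 10.12 tilt [0.07 0.02] F [ 0.4 -0.1 -0.1] gap 0.0853 j6 1.63 j1 0.23
[255 234 181]
disc1 ((0.5786821246147156, 0.21548709273338318), 0.03073563240468502)
disc1 ((0.5786676406860352, 0.2154785543680191), 0.030705533921718597)
```

View pics/w20.png

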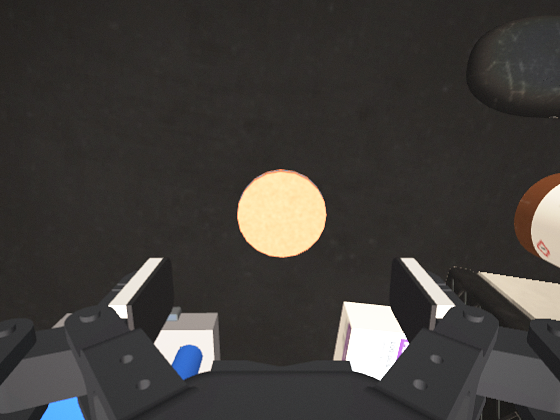

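Request:
{"api": "move_arm", "payload": {
  "commands": [
    [[0.01,-0.1,-0.7],[0,0,0],1],
    [[0,0,-0.9],[0,0,0],1],
    [[0,0,-0.65],[0,0,0],1],
    [[0,0,-0.3],[0,0,0],1],
    [[0,0,0],[0,0,0],1]
  ]
}}

```text
clock: 36.05
tcp_pos: [0.5777, 0.2151, 0.0164]
orientation: [-0.001, 0.642, 0.767, -0.001]
wrist_force: [-0.5, -0.5, 0.1]
finger_gap: 0.0857
```

Request:
{"api": "move_arm", "payload": {
  "commands": [
    [[0,0,0],[0,0,0],1],
    [[0,0,0],[0,0,0],1]
  ]
}}

```text
clock: 36.25
tcp_pos: [0.58, 0.2159, 0.0191]
orientation: [0.001, 0.642, 0.767, 0.001]
wrist_force: [0.1, 0.2, 0.5]
finger_gap: 0.0851
```

Request:
{"api": "move_arm", "payload": {
  "commands": [
    [[-0.03,0,-0.06],[0,0,0],1],
    [[0,0,0],[0,0,0],1],
    [[0,0,0],[0,0,0],1]
  ]
}}

```text
clock: 36.55
tcp_pos: [0.5772, 0.2157, 0.015]
orientation: [0.0, 0.642, 0.767, 0.0]
wrist_force: [0.1, 0.4, 0.3]
finger_gap: 0.0853
```

Request:
{"api": "move_arm", "payload": {
  "commands": [
    [[0,0,0],[0,0,0],-1],
    [[0,0,0],[0,0,0],-1],
    [[0,0,0],[0,0,0],-1],
    [[0,0,0],[0,0,0],-1],
    [[0,0,0],[0,0,0],-1]
  ]
}}

```text
clock: 37.05
tcp_pos: [0.5774, 0.2157, 0.0151]
orientation: [0.0, 0.642, 0.767, 0.0]
wrist_force: [-0.3, -0.3, 5.4]
finger_gap: 0.0583
```

Request:
{"api": "move_arm", "payload": {
  "commands": [
    [[0,0,0.3],[0,0,0],-1],
    [[0,0,0.8],[0,0,0],-1],
    [[0,0,1],[0,0,0],-1],
    [[0,0,1],[0,0,0],-1],
    [[0,0,0.8],[0,0,0],-1]
  ]
}}

```text
clock: 37.55
tcp_pos: [0.5773, 0.2156, 0.1733]
orientation: [0.0, 0.642, 0.767, 0.001]
wrist_force: [-0.0, 0.0, -1.0]
finger_gap: 0.0582
```

Request:
{"api": "move_arm", "payload": {
  "commands": [
    [[-0.2,-0.5,0],[0,0,0],-1],
    [[-0.39,-0.95,0],[0,0,0],-1],
    [[-0.39,-0.95,0],[0,0,0],-1],
    [[-0.39,-0.95,0],[0,0,0],-1],
    [[-0.39,-0.95,0],[0,0,0],-1]
  ]
}}

```text
clock: 38.05
tcp_pos: [0.5057, 0.0424, 0.1708]
orientation: [0.0, 0.642, 0.767, -0.0]
wrist_force: [0.3, -0.9, -1.2]
finger_gap: 0.0582
```

Request:
{"api": "move_arm", "payload": {
  "commands": [
    [[-0.13,-0.2,0],[0,0,0],-1],
    [[0,0,0],[0,0,0],-1],
    [[0,0,0],[0,0,0],-1],
    [[0,0,0],[0,0,0],-1]
  ]
}}

```text
clock: 38.45
tcp_pos: [0.5022, 0.0367, 0.1707]
orientation: [0.0, 0.641, 0.767, 0.0]
wrist_force: [0.8, 0.2, -0.8]
finger_gap: 0.0579
```

```bash
python3 - <<'E'
from h import *
s=st(); c=cam("wrist"); cv2.imwrite("pics/w21.png",c["frame"][:,:,::-1])
E
```

```text
38.45 tcp [0.5022 0.0367 0.1707] ytool 10.24 tilt [0.04 0.02] F [ 0.8  0.2 -0.8] gap 0.0579 j6 1.31 j1 -0.09
```

View pics/w21.png

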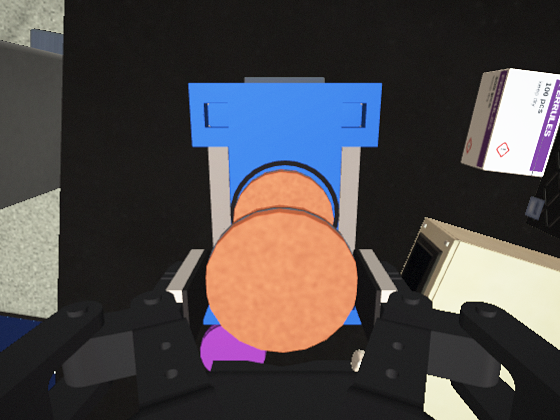

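Request:
{"api": "move_arm", "payload": {
  "commands": [
    [[0.03,0.03,-0.5],[0,0,0],-1],
    [[0,0,-0.6],[0,0,0],-1],
    [[0,0,-0.3],[0,0,0],-1],
    [[0,0,-0.1],[0,0,0],-1],
    [[0,0,0],[0,0,0],-1]
  ]
}}

```text
clock: 39.0
tcp_pos: [0.5026, 0.0373, 0.1102]
orientation: [-0.0, 0.641, 0.767, -0.0]
wrist_force: [-0.4, 0.9, -0.5]
finger_gap: 0.0585
```

Request:
{"api": "move_arm", "payload": {
  "commands": [
    [[0,0,0],[0,0,0],-1],
    [[0,0,0],[0,0,0],-1]
  ]
}}

```text
clock: 39.2
tcp_pos: [0.5035, 0.0368, 0.1115]
orientation: [0.001, 0.642, 0.767, 0.001]
wrist_force: [-0.2, -0.1, -1.1]
finger_gap: 0.0585
```

Request:
{"api": "move_arm", "payload": {
  "commands": [
    [[-0.01,0.03,-0.1],[0,0,0],-1],
    [[0,0,-0.04],[0,0,0],-1],
    [[0,0,0],[0,0,0],-1],
    [[0,0,0],[0,0,0],-1]
  ]
}}

```text
clock: 39.6
tcp_pos: [0.5024, 0.0381, 0.1051]
orientation: [0.0, 0.642, 0.767, 0.0]
wrist_force: [0.2, -0.8, -0.0]
finger_gap: 0.058
```

Request:
{"api": "move_arm", "payload": {
  "commands": [
    [[0,0,-0.01],[0,0,0],-1],
    [[0,0,0],[0,0,0],0],
    [[0,0,0],[0,0,0],1],
    [[0,0,0],[0,0,0],1],
    [[0,0,0],[0,0,0],1]
  ]
}}

```text
clock: 40.1
tcp_pos: [0.5022, 0.038, 0.1044]
orientation: [-0.0, 0.642, 0.767, -0.0]
wrist_force: [0.4, -0.9, 0.4]
finger_gap: 0.0859
```

Request:
{"api": "move_arm", "payload": {
  "commands": [
    [[0,0,0.3],[0,0,0],1],
    [[0,0,0.7],[0,0,0],1],
    [[0,0,1],[0,0,0],1],
    [[0,0,1],[0,0,0],1],
    [[0,0,0],[0,0,0],1]
  ]
}}

```text
clock: 40.6
tcp_pos: [0.5055, 0.0378, 0.2311]
orientation: [0.004, 0.642, 0.767, 0.003]
wrist_force: [1.0, 1.2, 0.3]
finger_gap: 0.0853
```

Request:
{"api": "move_arm", "payload": {
  "commands": [
    [[0,0,0],[0,0,0],1],
    [[0,0,0],[0,0,0],1]
  ]
}}

```text
clock: 40.8
tcp_pos: [0.5018, 0.038, 0.224]
orientation: [-0.0, 0.642, 0.767, -0.0]
wrist_force: [0.3, 0.0, 0.7]
finger_gap: 0.0856
```

```bash
python3 - <<'E'
from h import *
s=st(); c=cam("wrist"); cv2.imwrite("pics/w22.png",c["frame"][:,:,::-1]); disc1(c,(281,200),.102,thr=140,ch="r"); bluequad(c,(281,110),.078)
quad(c,[(203,87),(361,87),(350,294),(212,294)],.078)
c2=cam("top"); crop(c2,100,150,450,310,2.2,"t22.png")
E
```

```text
40.8 tcp [0.5018 0.038  0.224 ] ytool 10.16 tilt [-0.06  0.  ] F [0.3 0.  0.7] gap 0.0856 j6 1.31 j1 -0.08
disc1 ((0.4871499538421631, 0.04484216868877411), 0.04546559602022171)
bluerect 0.4959 0.0773 78.72848510742188 110.14441680908203 short ang -79.82
quad [[0.4326, 0.106], [0.5428, 0.1258], [0.5718, -0.0343], [0.4598, -0.0545]] ctr [0.5017 0.0357]
  edge 0.112 10.18
  edge 0.1626 -79.75
  edge 0.1138 -169.77
  edge 0.1628 99.61
```

View pics/w22.png

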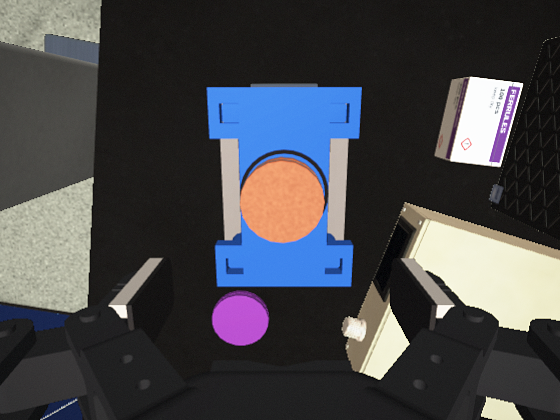

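View pics/t22.png

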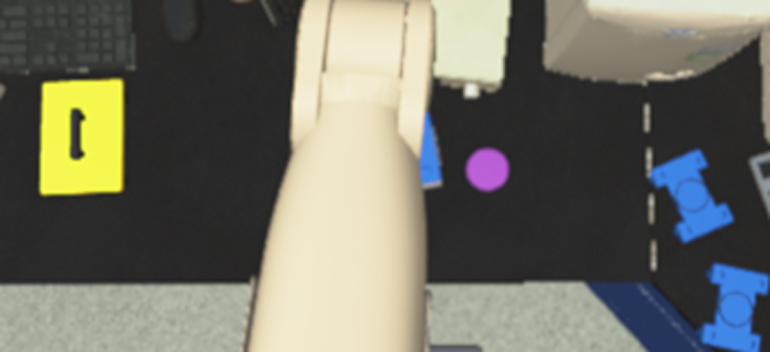

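Both discs are stacked, centred by eye; quantify the top one and the tray with a correct blue mask, then go to the cover.

```bash
python3 - <<'E'
from h import *
s=st(); c=cam("wrist"); f=c["frame"].astype(int)
m=((f[:,:,0]-f[:,:,2]>45)&(f[:,:,0]>140)).astype(np.uint8); m=cv2.morphologyEx(m,cv2.MORPH_OPEN,np.ones((5,5)))
k,l,_,_=cv2.connectedComponentsWithStats(m)
W=p2w(c,max(cv2.findContours((l==l[200,282]).astype(np.uint8),0,1)[0],key=len)[:,0],.102)[:,:2]
print(cv2.minEnclosingCircle(W.astype(np.float32)))
h=((f[:,:,2]-f[:,:,0]>90)&(f[:,:,2]>150)).astype(np.uint8); n,l,sts,_=cv2.connectedComponentsWithStats(h)
big=[i for i in range(1,n) if sts[i,4]>300 and sts[i,0]>180 and sts[i,0]+sts[i,2]<380 and sts[i,1]+sts[i,3]<300]
P=np.vstack([p2w(c,np.argwhere(l==i)[:,::-1],.078)[:,:2] for i in big]); print(cv2.minAreaRect((P*1000).astype(np.float32)))
E
```

```text
40.9 tcp [0.5014 0.0381 0.2233] ytool 10.16 tilt [-0.14  0.01] F [-0.4 -0.2  0.4] gap 0.0853 j6 1.31 j1 -0.08
((0.5011504888534546, 0.04100334271788597), 0.03073589690029621)
((502.5025939941406, 40.25509262084961), (110.12559509277344, 155.77081298828125), 10.22747802734375)
```

Request:
{"api": "move_arm", "payload": {
  "commands": [
    [[0,0,0],[0,0,0],1],
    [[0,0,0],[0,0,0],1],
    [[0,0,0],[0,0,0],1]
  ]
}}

```text
clock: 41.25
tcp_pos: [0.5022, 0.038, 0.2242]
orientation: [-0.0, 0.642, 0.767, -0.0]
wrist_force: [0.4, -0.3, 0.3]
finger_gap: 0.0855
```

```bash
cat >>h.py <<'E'
def trayfit(c,z=.078,zd=.102,dpix=(282,200)):
    f=c["frame"].astype(int)
    m=((f[:,:,0]-f[:,:,2]>45)&(f[:,:,0]>140)).astype(np.uint8); m=cv2.morphologyEx(m,cv2.MORPH_OPEN,np.ones((5,5)))
    k,l,_,_=cv2.connectedComponentsWithStats(m)
    W=p2w(c,max(cv2.findContours((l==l[dpix[1],dpix[0]]).astype(np.uint8),0,1)[0],key=len)[:,0],zd)[:,:2]
    print("disc",np.round(cv2.minEnclosingCircle(W.astype(np.float32))[0],4))
    h=((f[:,:,2]-f[:,:,0]>90)&(f[:,:,2]>150)).astype(np.uint8); n,l,sts,_=cv2.connectedComponentsWithStats(h)
    big=[i for i in range(1,n) if sts[i,4]>300 and sts[i,0]>180 and sts[i,0]+sts[i,2]<380 and sts[i,1]+sts[i,3]<300]
    P=np.vstack([p2w(c,np.argwhere(l==i)[:,::-1],z)[:,:2] for i in big]); print("tray",cv2.minAreaRect((P*1000).astype(np.float32)))
E
python3 - <<'E'
from h import *
st(); c=cam("wrist"); trayfit(c)
f=c["frame"]; print(p2w(c,[(282,72)],.022))
cv2.imwrite("pics/w23.png",f[:,:,::-1]); crop(c,180,60,390,310,2.4,"w23c.png")
E
```

```text
41.25 tcp [0.5022 0.038  0.2242] ytool 10.16 tilt [-0.04  0.  ] F [ 0.4 -0.3  0.3] gap 0.0855 j6 1.31 j1 -0.08
disc [0.5011 0.0408]
tray ((502.51190185546875, 40.26737594604492), (110.1130142211914, 155.37606811523438), 10.237561225891113)
[[0.4855663  0.13071074 0.022     ]]
```

View pics/w23c.png

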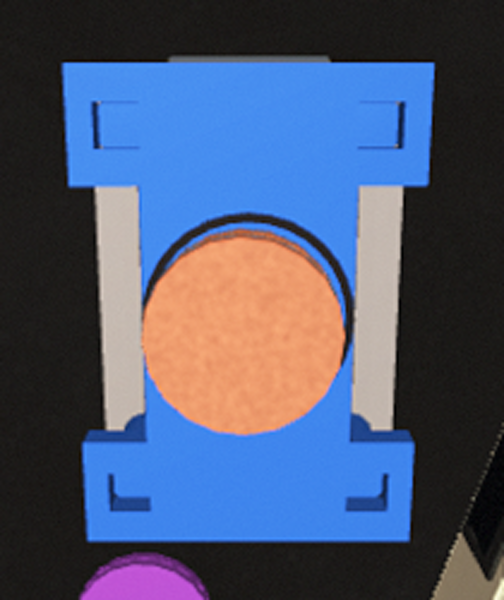

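Request:
{"api": "move_arm", "payload": {
  "commands": [
    [[0,0.4,0.5],[0,0,0.3],1],
    [[0.05,0.9,0.7],[0,0,0.9],1],
    [[0.05,0.9,0],[0,0,0.9],1],
    [[0.05,0.9,0],[0,0,0.9],1],
    [[0.05,0.9,0],[0,0,0.9],1]
  ]
}}

```text
clock: 41.8
tcp_pos: [0.5105, 0.1994, 0.273]
orientation: [0.0, 0.41, 0.912, 0.0]
wrist_force: [0.0, 0.5, -0.0]
finger_gap: 0.0855
```

Request:
{"api": "move_arm", "payload": {
  "commands": [
    [[0.05,0.9,0],[0,0,0.9],1],
    [[0.05,0.9,0],[0,0,0.9],1],
    [[0.05,0.9,0],[0,0,0.9],1],
    [[0.05,0.9,0],[0,0,0.9],1],
    [[0.05,0.9,0],[0,0,0.9],1]
  ]
}}

```text
clock: 42.3
tcp_pos: [0.5202, 0.3796, 0.2725]
orientation: [0.0, 0.107, 0.994, 0.0]
wrist_force: [0.4, -0.2, -0.3]
finger_gap: 0.086
```

Request:
{"api": "move_arm", "payload": {
  "commands": [
    [[0.05,0.9,0],[0,0,0.9],1],
    [[0.05,0.9,0],[0,0,0.9],1],
    [[0,0.2,0],[0,0,0],1],
    [[0,0,0],[0,0,0],1],
    [[0,0,0],[0,0,0],1]
  ]
}}

```text
clock: 42.8
tcp_pos: [0.5243, 0.4573, 0.2723]
orientation: [-0.0, -0.015, 1.0, -0.0]
wrist_force: [0.0, -0.2, 0.1]
finger_gap: 0.0854
```

```bash
python3 - <<'E'
from h import *
s=st(); c=cam("wrist"); cv2.imwrite("pics/w24.png",c["frame"][:,:,::-1])
E
```

```text
42.8 tcp [0.5243 0.4573 0.2723] ytool 91.69 tilt [-0.03 -0.04] F [ 0.  -0.2  0.1] gap 0.0854 j6 0.57 j1 0.6
```

View pics/w24.png

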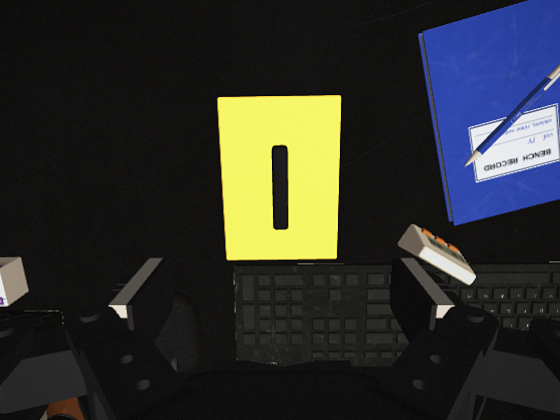

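```bash
cat >>h.py <<'E'
def yel(c,z,zh,seed=(260,130)):
    f=c["frame"].astype(int); m=((f[:,:,0]>150)&(f[:,:,1]>150)&(f[:,:,2]<130)).astype(np.uint8)
    n,l,sts,_=cv2.connectedComponentsWithStats(m); b=(l==1+np.argmax(sts[1:,4])).astype(np.uint8)
    P=p2w(c,np.argwhere(b)[:,::-1],z)[:,:2]; r=cv2.minAreaRect((P*1000).astype(np.float32)); print("cover",np.round(r[0],1),np.round(r[1],1),round(r[2],2))
    cn,hi=cv2.findContours(b,cv2.RETR_CCOMP,1)
    holes=[cn[i] for i in range(len(cn)) if hi[0][i][3]>=0 and len(cn[i])>40]
    for q in holes:
        H=p2w(c,q[:,0],zh)[:,:2]; r=cv2.minAreaRect((H*1000).astype(np.float32)); print("handle",np.round(r[0],1),np.round(r[1],1),round(r[2],2))
E
python3 - <<'E'
from h import *
s=st(); c=cam("wrist"); yel(c,.064,.094)
E
```

```text
42.85 tcp [0.5245 0.4569 0.2727] ytool 91.66 tilt [-0.01 -0.03] F [ 0.2  0.1 -0.2] gap 0.0852 j6 0.57 j1 0.6
cover [526.1 456.4] [154.8 108.8] 2.52
handle [525.2 456. ] [74.3 15.1] 2.48
```

Request:
{"api": "move_arm", "payload": {
  "commands": [
    [[0.03,-0.02,-0.5],[0,0,0.11],1],
    [[0,0,-1],[0,0,0],1],
    [[0,0,-1],[0,0,0],1],
    [[0,0,-0.9],[0,0,0],1],
    [[0,0,-0.2],[0,0,0],1]
  ],
  "newtons": 80
}}

```text
clock: 43.4
tcp_pos: [0.5234, 0.4541, 0.1241]
orientation: [-0.003, -0.022, 1.0, -0.002]
wrist_force: [-0.8, -0.5, -0.3]
finger_gap: 0.0854
```

Request:
{"api": "move_arm", "payload": {
  "commands": [
    [[0,0,0],[0,0,0],1],
    [[0,0,0],[0,0,0],1],
    [[0,0,0],[0,0,0],1]
  ]
}}

```text
clock: 43.7
tcp_pos: [0.527, 0.4579, 0.1316]
orientation: [0.002, -0.023, 1.0, 0.001]
wrist_force: [-0.1, -0.3, 0.1]
finger_gap: 0.0853
```

```bash
python3 - <<'E'
from h import *
s=st(); c=cam("wrist"); yel(c,.064,.094); cv2.imwrite("pics/w25.png",c["frame"][:,:,::-1])
E
```

```text
43.7 tcp [0.527  0.4579 0.1316] ytool 92.61 tilt [0.22 0.16] F [-0.1 -0.3  0.1] gap 0.0853 j6 0.55 j1 0.6
cover [525.8 456.1] [153.7 108.3] 2.52
handle [524.8 455.8] [74.9 14.4] 2.49
```

View pics/w25.png

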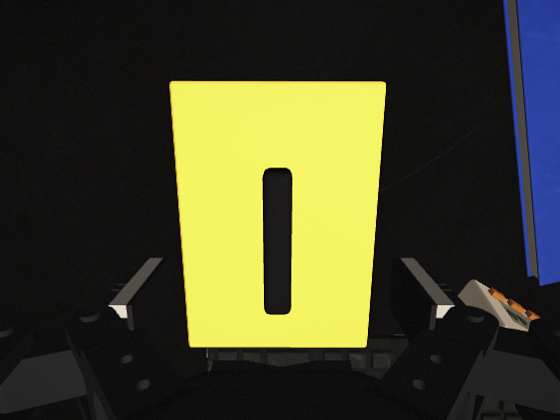

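Request:
{"api": "move_arm", "payload": {
  "commands": [
    [[-0.03,-0.05,-0.5],[0,0,0],1],
    [[0,0,-0.4],[0,0,0],1],
    [[0,0,-0.1],[0,0,0],1],
    [[0,0,0],[0,0,0],1],
    [[0,0,0],[0,0,0],1]
  ]
}}

```text
clock: 44.25
tcp_pos: [0.525, 0.4558, 0.09]
orientation: [0.001, -0.023, 1.0, 0.001]
wrist_force: [0.7, -0.7, 0.2]
finger_gap: 0.0854
```

Request:
{"api": "move_arm", "payload": {
  "commands": [
    [[0,0,0],[0,0,0],1],
    [[0,0,0],[0,0,0],1]
  ]
}}

```text
clock: 44.45
tcp_pos: [0.5248, 0.4556, 0.0896]
orientation: [0.001, -0.023, 1.0, 0.0]
wrist_force: [0.5, -0.4, 0.2]
finger_gap: 0.0855
```

Request:
{"api": "move_arm", "payload": {
  "commands": [
    [[0.01,0.01,0],[0,0,0],-0.3],
    [[0,0,0],[0,0,0],-1],
    [[0,0,0],[0,0,0],-1],
    [[0,0,0],[0,0,0],-1],
    [[0,0,0],[0,0,0],-1]
  ],
  "newtons": 80
}}

```text
clock: 44.95
tcp_pos: [0.5247, 0.4557, 0.0886]
orientation: [-0.0, -0.023, 1.0, 0.0]
wrist_force: [-1.1, 1.0, 5.9]
finger_gap: 0.0123
```

Request:
{"api": "move_arm", "payload": {
  "commands": [
    [[0,0,0],[0,0,0],-1],
    [[0,0,0],[0,0,0],-1],
    [[0,0,0],[0,0,0],-1]
  ]
}}

```text
clock: 45.25
tcp_pos: [0.5247, 0.4557, 0.0887]
orientation: [0.0, -0.023, 1.0, 0.0]
wrist_force: [-1.0, 0.2, 0.8]
finger_gap: 0.0126
```

Request:
{"api": "move_arm", "payload": {
  "commands": [
    [[0,0,0.15],[0,0,0],-1],
    [[0,0,0.5],[0,0,0],-1],
    [[0,0,0.9],[0,0,0],-1],
    [[0,0,1],[0,0,0],-1],
    [[0,0,1],[0,0,0],-1]
  ]
}}

```text
clock: 45.75
tcp_pos: [0.5242, 0.4552, 0.2315]
orientation: [-0.001, -0.023, 1.0, -0.0]
wrist_force: [0.8, 1.0, -1.8]
finger_gap: 0.0123
```

Request:
{"api": "move_arm", "payload": {
  "commands": [
    [[0,0,0.8],[0,0,0],-1],
    [[0,0,0.3],[0,0,0],-1],
    [[0,0,0],[0,0,0],-1],
    [[0,0,0],[0,0,0],-1],
    [[0,0,0],[0,0,0],-1]
  ]
}}

```text
clock: 46.25
tcp_pos: [0.5241, 0.4552, 0.2725]
orientation: [-0.001, -0.023, 1.0, -0.001]
wrist_force: [-0.5, -0.5, -1.7]
finger_gap: 0.0129
```

```bash
python3 - <<'E'
from h import *
s=st(); c=cam("wrist"); z=s["tcp_pos"][2]-.0887; yel(c,.064+z,.094+z); cv2.imwrite("pics/w26.png",c["frame"][:,:,::-1])
E
```

```text
46.25 tcp [0.5241 0.4552 0.2725] ytool 92.64 tilt [-0.16 -0.11] F [-0.5 -0.5 -1.7] gap 0.0129 j6 0.55 j1 0.6
cover [496.6 454. ] [ 96.2 108. ] 2.68
```

View pics/w26.png

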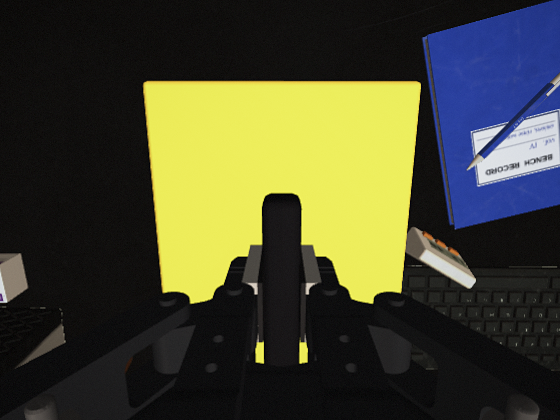

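```bash
python3 - <<'E'
from h import *
c=cam("top"); f0=cv2.imread("pics/top0.png")[:,:,::-1].copy(); crop(c,220,180,330,260,7,"t26.png")
c0=dict(c); c0["frame"]=f0; ring(c0,(272.8,220.7),.022)
f=c["frame"].astype(int); w=(f[:,:,2]-f[:,:,0]).clip(0,200)
m=((f[:,:,2]-f[:,:,0]>60)&(f[:,:,2]>110)).astype(np.uint8); m[:, :235]=0; m[:,315:]=0; m[:190]=0; m[260:]=0
P=p2w(c,np.argwhere(m>0)[:,::-1],.078)[:,:2]; print(cv2.minAreaRect((P*1000).astype(np.float32)))
# tray at initial place for bias
m=((f0.astype(int)[:,:,2]-f0.astype(int)[:,:,0]>60)&(f0[:,:,2]>110)).astype(np.uint8); m[:, :335]=0; m[:,390:]=0; m[:190]=0;m[260:]=0
P=p2w(c,np.argwhere(m>0)[:,::-1],.066)[:,:2]; print("init tray",cv2.minAreaRect((P*1000).astype(np.float32)))
ring(c0,(364,226.5),.066)
c3=cam("scene"); crop(c3,200,120,360,260,5,"s26.png")
E
```

```text
Traceback (most recent call last):
  File "h.py", line 52, in ring
    P=np.array(P); s=np.linalg.lstsq(np.c_[2*P,np.ones(len(P))],(P**2).sum(1),rcond=None)[0];
                                                                ~~~~~~~~~~^^^
numpy.exceptions.AxisError: axis 1 is out of bounds for array of dimension 1
```

View pics/t26.png

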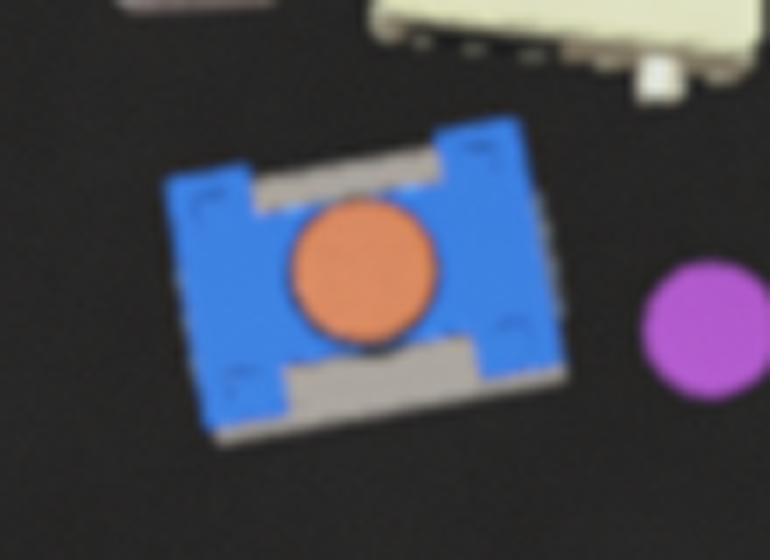

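```bash
python3 - <<'E'
from h import *
c=cam("top"); f0=cv2.imread("pics/top0.png")[:,:,::-1].copy()
f=c["frame"].astype(int)
def bl(f,x0,x1,z):
    f=f.astype(int); m=((f[:,:,2]-f[:,:,0]>50)&(f[:,:,2]>100)).astype(np.uint8); m[:,:x0]=0;m[:,x1:]=0;m[:190]=0;m[260:]=0
    n,l,s,_=cv2.connectedComponentsWithStats(m); 
    idx=np.isin(l,[i for i in range(1,n) if s[i,4]>60])
    P=p2w(c,np.argwhere(idx)[:,::-1],z)[:,:2]; print(cv2.minAreaRect((P*1000).astype(np.float32)))
bl(f,235,315,.078); bl(f0,335,390,.066)
g=f0.astype(int); m=((g.max(2)-g.min(2)<30)&(g.min(2)>90)&(g.max(2)<200)).astype(np.uint8); m[:,:240]=0;m[:,305:]=0;m[:197]=0;m[246:]=0
P=p2w(c,np.argwhere(m>0)[:,::-1],.022)[:,:2]; print("base0",cv2.minAreaRect((P*1000).astype(np.float32)))
c3=cam("scene"); crop(c3,200,120,360,260,5,"s26.png")
E
```

```text
((505.55072021484375, 40.46913146972656), (114.19747161865234, 161.51629638671875), 10.18777084350586)
((482.39849853515625, -242.9339599609375), (116.44937133789062, 161.9899139404297), 78.59986114501953)
base0 ((505.3760070800781, 38.840057373046875), (118.7547836303711, 169.51856994628906), 9.943116188049316)
```

View pics/s26.png

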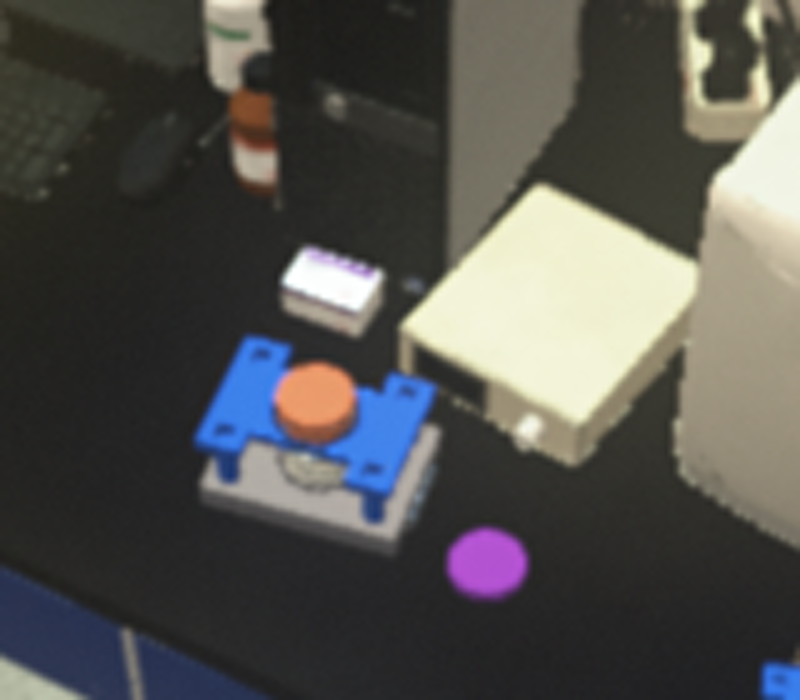

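Request:
{"api": "move_arm", "payload": {
  "commands": [
    [[0,-0.4,0],[0,0,-0.4],-1],
    [[-0.05,-0.9,0],[0,0,-0.9],-1],
    [[-0.05,-0.9,0],[0,0,-0.9],-1],
    [[-0.05,-0.9,0],[0,0,-0.9],-1],
    [[-0.05,-0.9,0],[0,0,-0.9],-1]
  ]
}}

```text
clock: 46.95
tcp_pos: [0.5162, 0.2943, 0.2741]
orientation: [-0.0, 0.256, 0.967, -0.0]
wrist_force: [0.5, 0.2, -1.2]
finger_gap: 0.0125
```

Request:
{"api": "move_arm", "payload": {
  "commands": [
    [[-0.05,-0.9,0],[0,0,-0.9],-1],
    [[-0.05,-0.9,0],[0,0,-0.9],-1],
    [[-0.05,-0.9,0],[0,0,-0.9],-1],
    [[-0.05,-0.9,0],[0,0,-0.9],-1],
    [[-0.05,-0.9,0],[0,0,-0.9],-1]
  ]
}}

```text
clock: 47.45
tcp_pos: [0.5062, 0.1142, 0.2744]
orientation: [0.0, 0.542, 0.84, 0.0]
wrist_force: [0.4, 0.3, -1.9]
finger_gap: 0.0125
```

Request:
{"api": "move_arm", "payload": {
  "commands": [
    [[-0.05,-0.9,0],[0,0,-0.9],-1],
    [[0,-0.7,0],[0,0,-0.7],-1],
    [[0,0,0],[0,0,0],-1],
    [[0,0,0],[0,0,0],-1],
    [[0,0,0],[0,0,0],-1]
  ]
}}

```text
clock: 47.95
tcp_pos: [0.5046, 0.0523, 0.2745]
orientation: [-0.0, 0.63, 0.777, 0.0]
wrist_force: [-0.0, -0.2, -2.1]
finger_gap: 0.0126
```

```bash
python3 - <<'E'
from h import *
s=st(); c=cam("wrist"); z=s["tcp_pos"][2]-.0887; yel(c,.064+z,.094+z); cv2.imwrite("pics/w27.png",c["frame"][:,:,::-1])
E
```

```text
47.95 tcp [0.5046 0.0523 0.2745] ytool 11.92 tilt [-0.    0.03] F [-0.  -0.2 -2.1] gap 0.0126 j6 1.31 j1 -0.06
cover [498.8  78.8] [108.   95.6] 11.96
```

View pics/w27.png

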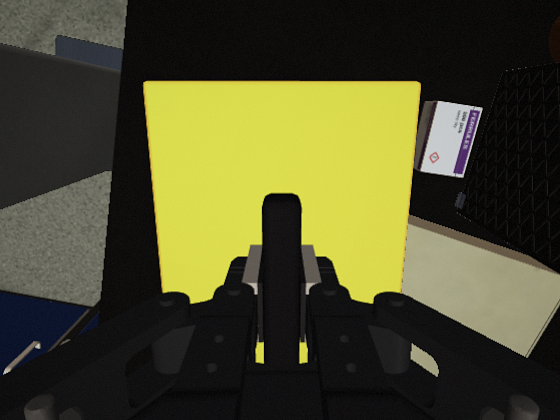

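Request:
{"api": "move_arm", "payload": {
  "commands": [
    [[-0.06,-0.26,-0.3],[0,0,-0.21],-1],
    [[0,0,-0.7],[0,0,0],-1],
    [[0,0,-0.7],[0,0,0],-1],
    [[0,0,-0.4],[0,0,0],-1],
    [[0,0,-0.1],[0,0,0],-1]
  ]
}}

```text
clock: 48.5
tcp_pos: [0.5008, 0.0424, 0.1844]
orientation: [-0.002, 0.641, 0.768, -0.001]
wrist_force: [-0.1, 1.0, -1.1]
finger_gap: 0.0127
```

Request:
{"api": "move_arm", "payload": {
  "commands": [
    [[0,0,0],[0,0,0],-1],
    [[0,0,0],[0,0,0],-1],
    [[0,0,0],[0,0,0],-1]
  ]
}}

```text
clock: 48.8
tcp_pos: [0.5032, 0.0414, 0.1878]
orientation: [0.001, 0.642, 0.767, 0.001]
wrist_force: [-0.4, -0.4, -2.5]
finger_gap: 0.0127
```

```bash
python3 - <<'E'
from h import *
s=st(); c3=cam("scene"); crop(c3,200,120,360,260,5,"s28.png")
E
```

```text
48.8 tcp [0.5032 0.0414 0.1878] ytool 10.19 tilt [ 0.14 -0.01] F [-0.4 -0.4 -2.5] gap 0.0127 j6 1.32 j1 -0.08
```

View pics/s28.png

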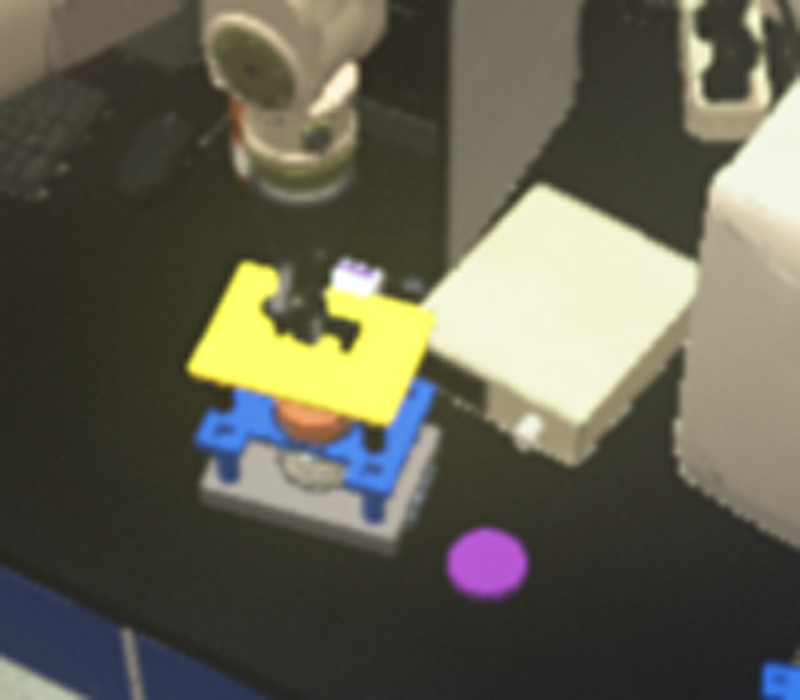

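Aligned. Lower to just above contact, trimming x.

Request:
{"api": "move_arm", "payload": {
  "commands": [
    [[-0.02,0.01,-0.25],[0,0,0],-1],
    [[0,0,-0.2],[0,0,0],-1],
    [[0,0,0],[0,0,0],-1],
    [[0,0,0],[0,0,0],-1]
  ]
}}

```text
clock: 49.25
tcp_pos: [0.5011, 0.0416, 0.168]
orientation: [-0.0, 0.642, 0.767, -0.0]
wrist_force: [-0.0, -0.3, -1.1]
finger_gap: 0.0126
```

Request:
{"api": "move_arm", "payload": {
  "commands": [
    [[0.03,0,-0.05],[0,0,0],-1],
    [[0,0,-0.02],[0,0,0],-1],
    [[0,0,0],[0,0,0],-1]
  ]
}}

```text
clock: 49.55
tcp_pos: [0.5028, 0.0416, 0.1657]
orientation: [0.0, 0.642, 0.767, 0.0]
wrist_force: [0.2, 0.1, -1.6]
finger_gap: 0.0127
```

Request:
{"api": "move_arm", "payload": {
  "commands": [
    [[-0.01,0,-0.05],[0,0,0],-1],
    [[0,0,-0.04],[0,0,0],-1],
    [[0,0,0],[0,0,0],-1]
  ]
}}

```text
clock: 49.85
tcp_pos: [0.5021, 0.0416, 0.1619]
orientation: [-0.0, 0.642, 0.767, -0.0]
wrist_force: [0.3, -0.3, -1.6]
finger_gap: 0.0125
```

In the sockets by ~5 mm with no contact force; continue.

Request:
{"api": "move_arm", "payload": {
  "commands": [
    [[0,0,-0.06],[0,0,0],-1],
    [[0,0,-0.04],[0,0,0],-1],
    [[0,0,0],[0,0,0],-1]
  ]
}}

```text
clock: 50.15
tcp_pos: [0.5021, 0.0416, 0.1578]
orientation: [-0.0, 0.642, 0.767, -0.0]
wrist_force: [0.6, -0.7, -1.4]
finger_gap: 0.0123
```

Request:
{"api": "move_arm", "payload": {
  "commands": [
    [[0,0,-0.03],[0,0,0],-1],
    [[0,0,-0.03],[0,0,0],-1],
    [[0,0,0],[0,0,0],-1]
  ]
}}

```text
clock: 50.45
tcp_pos: [0.5026, 0.0416, 0.1568]
orientation: [0.001, 0.642, 0.767, 0.0]
wrist_force: [-1.9, 0.7, 5.1]
finger_gap: 0.0123
```

Request:
{"api": "move_arm", "payload": {
  "commands": [
    [[0,0,0],[0,0,0],-0.4],
    [[0,0,0],[0,0,0],0.2],
    [[0,0,0],[0,0,0],0.5],
    [[0,0,0],[0,0,0],0.5],
    [[0,0,0.3],[0,0,0],0.5]
  ]
}}

```text
clock: 50.95
tcp_pos: [0.5012, 0.0417, 0.1667]
orientation: [-0.001, 0.642, 0.767, -0.001]
wrist_force: [0.1, 1.0, 0.4]
finger_gap: 0.0642
```

Request:
{"api": "move_arm", "payload": {
  "commands": [
    [[0,0,0.6],[0,0,0],0.5],
    [[0,0,1],[0,0,0],1],
    [[0,0,1],[0,0,0],1],
    [[0,0,0.5],[0,0,0],1],
    [[0,0,0],[0,0,0],1]
  ]
}}

```text
clock: 51.45
tcp_pos: [0.5041, 0.0415, 0.2962]
orientation: [0.003, 0.642, 0.767, 0.002]
wrist_force: [0.1, 0.3, 0.2]
finger_gap: 0.0854
```

Request:
{"api": "move_arm", "payload": {
  "commands": [
    [[0,0,0],[0,0,0],1],
    [[0,0,0],[0,0,0],1]
  ]
}}

```text
clock: 51.65
tcp_pos: [0.5017, 0.0417, 0.2907]
orientation: [-0.001, 0.642, 0.767, -0.001]
wrist_force: [0.0, -0.9, -0.9]
finger_gap: 0.0855
```

```bash
python3 - <<'E'
from h import *
s=st(); c=cam("wrist"); yel(c,.132,.162); cv2.imwrite("pics/w29.png",c["frame"][:,:,::-1])
c3=cam("scene"); crop(c3,200,120,360,260,5,"s29.png")
E
```

```text
51.65 tcp [0.5017 0.0417 0.2907] ytool 10.16 tilt [-0.11  0.01] F [ 0.  -0.9 -0.9] gap 0.0855 j6 1.32 j1 -0.08
cover [502.6  39.6] [109.  154.1] 10.18
handle [502.6  40.6] [14.7 74.4] 9.86
```

View pics/w29.png

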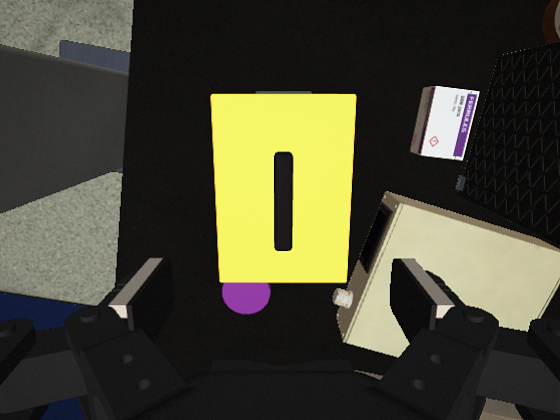

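View pics/s29.png

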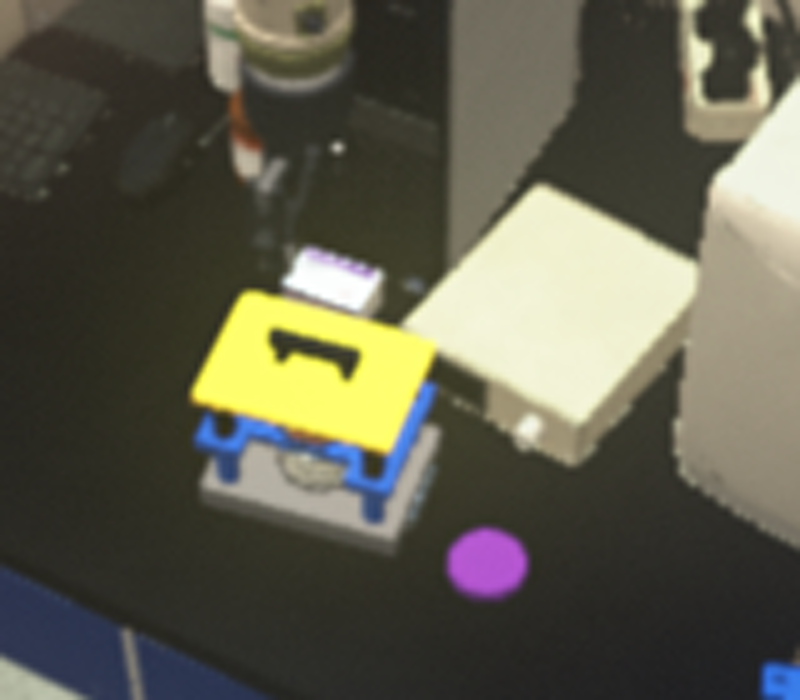

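```bash
python3 - <<'E'
from h import *
st(); print(job.hand_in()); st()
E
```

```text
51.75 tcp [0.5016 0.0417 0.2904] ytool 10.16 tilt [-0.15  0.01] F [-0.5 -0.8  0.5] gap 0.0855 j6 1.32 j1 -0.08
the job is handed in; nothing more can be done
None
the job is handed in; nothing more can be done
```

The stack is packed and handed in at about 52 s of the 200 s. From bottom to top it is: three white discs on the base, the blue tray, both terracotta discs, the yellow cover. `hand_in` gave no verdict, so the results below are my own camera measurements.

- **White discs:** I measured each one as it was placed. All were within about 1 mm of the base's ring centre, and the top one lay at (0.503, 0.038). I did not measure the pile again after the tray went over it, but it still looked right in the side view.
- **Tray:** it met the base at the expected seated height and measured level and square, at 10.2° like the base. After the terracotta discs were placed it had shifted about 2.4 mm along its long axis. That leaves it about 2.3 mm from the base centre, within the 5 mm limit. The wrist and top cameras agreed on this once I corrected for the top camera's 2.5 mm offset. The tray's outline still fitted the seated height.
- **Terracotta discs:** the last check put the top one about 1.5 mm from the tray's centre. The lower one was about 1 mm off when I placed it.
- **Cover:** it made contact at the expected seated height. It is within about 1 mm of the tray centre and square to it.

The gripper finished open, clear of everything, about 16 cm above the cover plate. In the last pictures the carton and the bottle were where they started.

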